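# Set casting rings over their wax patterns for investing

### The job

Make the four casting flasks ready for investing: set each steel casting ring over the wax pattern on the rubber crucible former of its own size, so that it stands level on the floor of the former inside the rim. Lower the rings, do not drop them, do not knock the wax, and leave the wax tin and the arch model where they are.

Things in the scene. Friction and masses are not known exactly. Their poses are not given: they have to be found in the camera images.
- ring_34_center (a point): The smallest of four plain steel casting rings: an open tube standing on end, 34 mm outside diameter, 29 mm bore, 44 mm tall, the same at both ends. This point is its centre, on the axis, half-way up (22 mm above its lower edge); z runs along the axis. Loose, 101 g give or take a third; grip it across the outside from above.
- ring_44_center (a point): The second smallest of four plain steel casting rings: an open tube standing on end, 44 mm outside diameter, 39 mm bore, 50 mm tall, the same at both ends. This point is its centre, on the axis, half-way up (25 mm above its lower edge); z runs along the axis. Loose, 116 g give or take a third; grip it across the outside from above.
- ring_54_center (a point): The second largest of four plain steel casting rings: an open tube standing on end, 54 mm outside diameter, 49 mm bore, 56 mm tall, the same at both ends. This point is its centre, on the axis, half-way up (28 mm above its lower edge); z runs along the axis. Loose, 131 g give or take a third; grip it across the outside from above.
- ring_64_center (a point): The largest of four plain steel casting rings: an open tube standing on end, 64 mm outside diameter, 59 mm bore, 62 mm tall, the same at both ends. This point is its centre, on the axis, half-way up (31 mm above its lower edge); z runs along the axis. Loose, 146 g give or take a third; grip it across the outside from above.
- wax_34: Fragile green wax (one crown) on the smallest of 4 red-brown rubber crucible formers. Origin: centre of the former's underside; z up. Fixed slippery dish, 57 mm across, rim 13 mm high, inside narrowing from 52 to 40 mm at its floor (at z 4 mm); on it a cone 19 mm wide with the wax (within 5 mm of the axis, top at z 37 mm). The 34 mm ring stands on this floor, its centre at z 26 mm.
- wax_44: Fragile green wax (two joined crowns) on the second smallest of 4 red-brown rubber crucible formers. Origin: centre of the former's underside; z up. Fixed slippery dish, 67 mm across, rim 13 mm high, inside narrowing from 62 to 50 mm at its floor (at z 4 mm); on it a cone 29 mm wide with the wax (within 10 mm of the axis, top at z 39 mm). The 44 mm ring stands on this floor, its centre at z 29 mm.
- wax_54: Fragile green wax (3-crown bridge) on the second largest of 4 red-brown rubber crucible formers. Origin: centre of the former's underside; z up. Fixed slippery dish, 77 mm across, rim 13 mm high, inside narrowing from 72 to 60 mm at its floor (at z 4 mm); on it a cone 39 mm wide with the wax (within 14 mm of the axis, top at z 42 mm). The 54 mm ring stands on this floor, its centre at z 32 mm.
- wax_64: Fragile green wax (4-crown bridge) on the largest of 4 red-brown rubber crucible formers. Origin: centre of the former's underside; z up. Fixed slippery dish, 87 mm across, rim 13 mm high, inside narrowing from 82 to 70 mm at its floor (at z 4 mm); on it a cone 49 mm wide with the wax (within 18 mm of the axis, top at z 44 mm). The 64 mm ring stands on this floor, its centre at z 35 mm.
- wax_tin: Bystander: a round closed wax tin with a blue lid, 58 mm across, 26 mm high; origin at the centre of its underside. Not a casting ring.
- arch_model: Bystander: a plaster model of a dental arch on a grey-blue base, 59 x 62 x 31 mm; origin at the centre of its underside.

How it is judged (in metres and radians):
At the end, for the whole second after the job is handed in: Each of the four rings stands in the former of its own size: axis within 8 mm of the former's, centre no more than 3 mm above its seated height (so down on the floor), upright within 0.06 rad, at rest and released; wax tin and arch model within 20 mm of where they were (horizontal distance between ring_34_center and wax_34 below 0.008 m and z of ring_34_center in the frame of wax_34 below 0.029 m and angle between the z axis of ring_34_center and the z axis of wax_34, either way round below 0.06 rad and linear speed of each of ring_34, ring_44, ring_54, ring_64 below 0.02 m/s and horizontal distance between ring_44_center and wax_44 below 0.008 m and z of ring_44_center in the frame of wax_44 below 0.032 m and angle between the z axis of ring_44_center and the z axis of wax_44, either way round below 0.06 rad and horizontal distance between ring_54_center and wax_54 below 0.008 m and z of ring_54_center in the frame of wax_54 below 0.035 m and angle between the z axis of ring_54_center and the z axis of wax_54, either way round below 0.06 rad and horizontal distance between ring_64_center and wax_64 below 0.008 m and z of ring_64_center in the frame of wax_64 below 0.038 m and angle between the z axis of ring_64_center and the z axis of wax_64, either way round below 0.06 rad and distance of each of wax_tin, arch_model from where it was at the start of the episode below 0.02 m); the robot touches nothing.
It fails at once if a wax pattern is knocked (more than 3 N) (contact force between any of wax_34, wax_44, wax_54, wax_64 and anything else above 3 N).
It fails at once if a ring is dropped into its former instead of set down (faster than 0.7 m/s there) ((horizontal distance between ring_34_center and wax_34 below 0.02 m and z of ring_34_center in the frame of wax_34 below 0.056 m and linear speed of ring_34 above 0.7 m/s) or (horizontal distance between ring_44_center and wax_44 below 0.02 m and z of ring_44_center in the frame of wax_44 below 0.059 m and linear speed of ring_44 above 0.7 m/s) or (horizontal distance between ring_54_center and wax_54 below 0.02 m and z of ring_54_center in the frame of wax_54 below 0.062 m and linear speed of ring_54 above 0.7 m/s) or (horizontal distance between ring_64_center and wax_64 below 0.02 m and z of ring_64_center in the frame of wax_64 below 0.065 m and linear speed of ring_64 above 0.7 m/s)).
It fails at once if the wax tin or the arch model is shifted more than 20 mm (distance of any of wax_tin, arch_model from where it was at the start of the episode above 0.02 m).
It also fails if it takes over 106 s, if anything falls off the work surface, if the arm or the gripper's body presses on something with over 40 N, if the wrist force passes 120 N, or if a joint passes its speed limit or range.

### The arm

A 6-joint arm with a two-finger parallel gripper is mounted at the origin on a cart in front of the work surface, level with it; the furniture and walls round the work are solid. World frame = base frame: x ahead of the robot, y to its left, z up, the work surface at z = 0. Lengths are in mm, angles in rad, forces in N, time in s.
With the tool pointing down it reaches from about 325 to 900 mm from the base axis. Payload 3.5 kg.
Tool frame: the origin (TCP) lies at the very end of the fingers, on their centre line; the grasp point (between the pads) lies 19 mm behind it; z points along the fingers, y is the line along which they close (so a half turn about z gives the same grasp; the last joint's range is limited). The gripper opens to 85 mm and grips with 20 to 120 N. Pads are 22 mm wide; open, the fingers measure 114 mm over their backs; the gripper's body (76 mm by 85 mm) begins 54 mm behind the grasp point. The pads swing forward as they close: fully open they stand 13 mm farther back than shut.
Start: joints at [-1.411, 0.276, -0.026, 1.268, 0, 1.467], TCP at [162.354, -603.542, 231.313] pointing down, gripper open.
Joint ranges: [-3.12, 3.12], [-0.85, 1.88], [-1.08, 1.24], [-1.95, 2.15], [-1.57, 1.53], [-3.14, 3.14]. Speed limits (rad/s): [2.57, 2.57, 3.14, 3.14, 3.14, 3.14].

### API

Orientations are given as a unit quaternion [x, y, z, w].
In Python, from cell import * gives the robot as it stands.
- The arm moves only by the tool play_rows, never from a script. Its argument "motion" is a list of rows, each an object of numbers: "wx", "wy", "wz": the turn, a rotation vector about the tool's x, y, z normalised to -1 to 1, where 1 is 90 degrees; "x", "y", "z": the shift along the tool's x, y, z normalised to -1 to 1, where 1 is 100 mm; "jaw": the opening, from 0 (shut) to 1 (fully open). A call has 1 to 5 rows; each row is the pose to reach, as a shift and turn from the pose commanded when the call began, along the tool's axes at that moment; what a row does not reach only later rows make up. A row lasts 1/10 s, in which the tool goes at most 50 mm and 8.59 degrees, less where a joint would pass 70% of its speed; a pose out of reach is approached as far as the arm can. A call with a number of a shift or a turn outside -1 to 1 is refused whole. A call with a gripper value outside its range is refused whole. The fingers move at their own pace and stop on an object; "force" is the grip in N (left out, the last holds). Time passes only in rows, so rows that repeat a pose let the fingers close. It gives the time, the measured TCP pose, the force, the opening and the grip force at its end, in the units of the state.
- get_obs(): the state, without advancing time (a new reading comes with each control period).
- grab_frame(name): name is "scene" or "top" or "wrist"; returns a dict with "pixels" (384x512x3 uint8, blue, green, red), "intrinsics" (3x3 intrinsics, pixels), "k1" (the pictures are not rectified: a ray, as slopes to the right and down, at radius r is drawn at 1 + k1 r^2 times it, then the intrinsics apply), "rvec" (rotation vector, rad) and "tvec" (3), from world to camera coordinates, as OpenCV has them. Camera axes: x right, y down, z forward; pixel columns grow to the right and rows downward; lengths in mm; the calibration is good to about 2 mm. A picture is of the moment at which its call begins. There is no depth.
- sign_off(): hands the job in; it is judged then, once.
Trained networks look in the newest picture that a camera, given by its name, has taken for a name from the list of things; names that differ only in an ending like _2 or _b are one class to them, and where a whole thing is asked for, a point or a joint stands for the part that bears it (a point fixed in the world has none). Each returns a list of dicts, best first, with "conf" (0 to 1); they miss things now and then, are a little off and sometimes report something else, mostly with a low value. They report only what shows in the picture. A call takes as long as a camera call.
- spot_in(camera, target): "extent" ([left, top, width, height] in pixels, round what is visible of it).
- trace(camera, target): "pixels" (384x512 bool, what is visible of it) and "extent" ([left, top, width, height] in pixels, round what is visible of it).
The state is a dict: "time_s": time; "q": joint angles; "joint_vel": joint speeds; "joint_torque": joint torques, N m; "tool_pos": TCP position; "tcp_rot": TCP orientation; "wrist_force": force on the tool from outside, world axes, zero at the start; "wrist_torque": the same for the moment, N m; "opening": finger opening in mm; "gripper_force": force on a finger pad.
Only numpy, scipy, OpenCV 4.12 (cv2) and the standard library are available. Lean on these libraries where they do the work, as an engineer would, in place of code of your own. Each camera call takes 0.05 s, during which the arm holds its last target. There are 200 camera calls.

## Working session

There is one attempt and no reset: what is moved stays moved. The work goes in short steps, Python scripts to look and compute and a tool call to move; the robot and the scene stay as the last step left them, time stands still between calls to the robot, and variables do not carry over. Pictures are saved under pics/ and viewed, at most 14 in all, crops included, and the job is handed in when it is done.

Besides the shell and the picture viewer there is one more tool, called by a JSON object that holds its "api" and its "payload", one argument or row to a line. play_rows: Moves the arm, as the interface text tells. Scaled input: -1 to 1 covers 100 mm each way for a shift and 90 degrees each way for a turn. Its arguments: {"type":"object","properties":{"motion":{"type":"array","items":{"type":"object","properties":{"wx":{"type":"number","minimum":-1,"maximum":1},"wy":{"type":"number","minimum":-1,"maximum":1},"wz":{"type":"number","minimum":-1,"maximum":1},"x":{"type":"number","minimum":-1,"maximum":1},"y":{"type":"number","minimum":-1,"maximum":1},"z":{"type":"number","minimum":-1,"maximum":1},"jaw":{"type":"number"}}}},"force":{"type":"number"}},"required":["motion"]}

```bash
mkdir -p pics; cat > h.py <<'E'
from cell import *
import numpy as np, cv2
from scipy.spatial.transform import Rotation as R
def cam(f):
    return np.array(f["intrinsics"],float),f["k1"],R.from_rotvec(np.ravel(f["rvec"])).as_matrix(),np.ravel(f["tvec"])
def proj(f,P):
    K,k1,Rm,t=cam(f)
    return cv2.projectPoints(np.atleast_2d(np.asarray(P,float)).reshape(-1,1,3),np.ravel(f["rvec"]).astype(float),t.astype(float),K,np.array([k1,0,0,0.]))[0].reshape(-1,2)
def toz(f,uv,z):
    K,k1,Rm,t=cam(f)
    n=cv2.undistortPoints(np.asarray(uv,float).reshape(-1,1,2),K,np.array([k1,0,0,0.])).reshape(-1,2)
    d=np.c_[n,np.ones(len(n))]@Rm; c=-Rm.T@t
    return c+d*((z-c[2])/d[:,2])[:,None]
E
python3 - <<'E'
from h import *
o=get_obs();print({k:np.round(v,3) for k,v in o.items()})
ims={}
for c in("top","scene"):
    f=grab_frame(c);cv2.imwrite(f"pics/{c}0.png",f["pixels"]); ims[c]=f
    print(c,np.round(-cam(f)[2].T@cam(f)[3]),f["k1"],np.round(f["intrinsics"]).tolist())
    for n in ["ring_34_center","ring_44_center","ring_54_center","ring_64_center","wax_34","wax_44","wax_54","wax_64","wax_tin","arch_model"]:
        r=spot_in(c,n)
        for d in r[:3]:
            l,t,w,h=d["extent"]; p=toz(f,[[l+w/2,t+h/2]],20)[0]
            print(n,round(d["conf"],2),np.round(d["extent"]),np.round(p))
E
```

```text
{'time_s': np.float64(0.0), 'q': array([-1.411,  0.277, -0.028,  1.268, -0.   ,  1.467]), 'joint_vel': array([ 0.001, -0.001, -0.002,  0.001, -0.001,  0.001]), 'joint_torque': array([-1.0000e-03, -4.4551e+01,  2.9520e+01,  1.7000e-02, -0.0000e+00,
        0.0000e+00]), 'tool_pos': array([ 162.225, -602.762,  230.139]), 'tcp_rot': array([ 0.991,  0.131, -0.   , -0.001]), 'wrist_force': array([-0.021, -0.284,  0.318]), 'wrist_torque': array([0.052, 0.004, 0.035]), 'gripper_force': np.float64(0.0), 'opening': np.float64(85.368)}
top [371.  40. 952.] -0.08313451779492412 [[407.0, 0.0, 254.0], [0.0, 407.0, 192.0], [0.0, 0.0, 1.0]]
ring_34_center 0.5 [176. 213.  17.  13.] [463. 205.  20.]
ring_44_center 0.6 [241. 207.  17.  21.] [471.  56.  20.]
ring_54_center 0.61 [292. 212.  28.  25.] [458. -73.  20.]
wax_34 0.37 [132. 150.  12.   8.] [617. 326.  20.]
wax_44 0.37 [132. 150.  12.   8.] [617. 326.  20.]
wax_54 0.37 [132. 150.  12.   8.] [617. 326.  20.]
wax_64 0.37 [132. 150.  12.   8.] [617. 326.  20.]
wax_tin 0.93 [347. 204.  25.  26.] [ 479. -198.   20.]
wax_tin 0.51 [290. 149.  30.  31.] [599. -72.  20.]
arch_model 0.96 [290. 148.  33.  32.] [599. -74.  20.]
scene [-17. 604. 891.] 0.0514225006223962 [[446.0, 0.0, 256.0], [0.0, 446.0, 191.0], [0.0, 0.0, 1.0]]
ring_34_center 0.62 [226. 245.  15.  23.] [465. 204.  20.]
ring_44_center 0.83 [265. 206.  16.  26.] [472.  56.  20.]
ring_54_center 0.64 [298. 178.  20.  32.] [464. -75.  20.]
ring_64_center 0.67 [163. 262.  34.  42.] [501. 338.  20.]
ring_64_center 0.21 [154. 244.   6.  12.] [613. 316.  20.]
wax_34 0.48 [153. 243.   7.  11.] [619. 314.  20.]
wax_44 0.48 [153. 243.   7.  11.] [619. 314.  20.]
wax_54 0.48 [153. 243.   7.  11.] [619. 314.  20.]
wax_64 0.48 [153. 243.   7.  11.] [619. 314.  20.]
wax_tin 0.58 [325. 161.  20.  22.] [ 463. -191.   20.]
arch_model 0.7 [254. 161.  27.  20.] [604. -65.  20.]
```

```bash
python3 - <<'E'
import cv2
a=cv2.imread("pics/top0.png");b=cv2.imread("pics/scene0.png")
cv2.imwrite("pics/a.png",cv2.resize(a[90:290,90:400],(800,516),interpolation=cv2.INTER_CUBIC))
cv2.imwrite("pics/b.png",cv2.resize(b[130:330,100:410],(800,516),interpolation=cv2.INTER_CUBIC))
E
```

```text
(no output)
```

View pics/a.png

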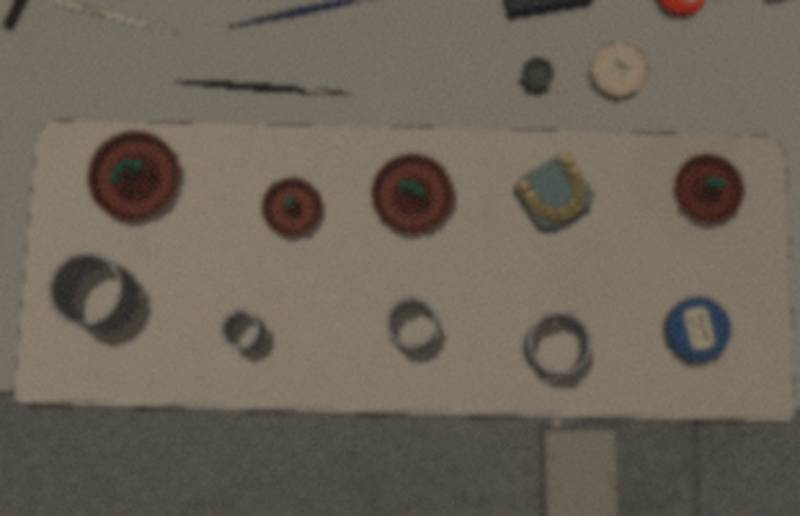

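View pics/b.png

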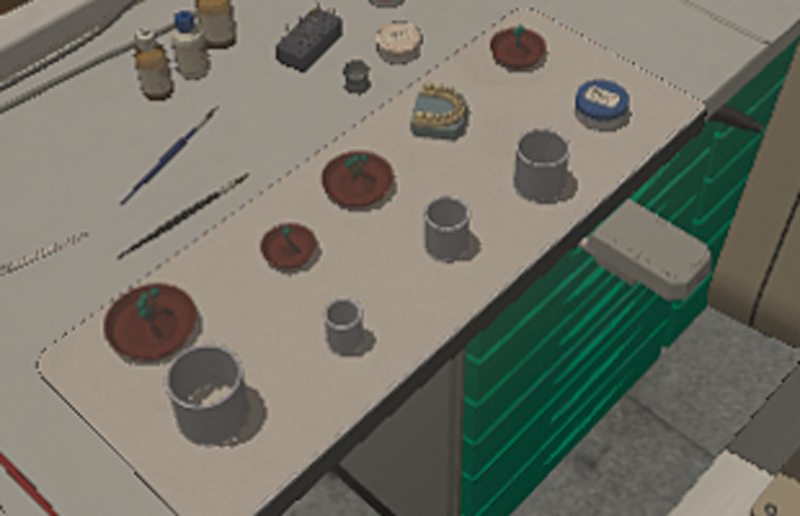

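Top crop: formers, left to right, at (134,176)=64, (293,208)=34, (413,195)=54 and (709,189)=44. Rings at (95,290)=64, (247,333)=34, (415,330)=44 and (558,348)=54; tin at (697,330), arch at (555,193). The scene crop agrees. Next I fit cylinder outlines to the masks.

```bash
cat >> h.py <<'E'
from scipy.optimize import least_squares
def hullpts(f,x,y,z0,z1,r):
    a=np.linspace(0,2*np.pi,72,endpoint=False); c=np.c_[x+r*np.cos(a),y+r*np.sin(a)]
    P=np.r_[np.c_[c,0*a+z0],np.c_[c,0*a+z1]]
    return cv2.convexHull(proj(f,P).astype(np.float32)).reshape(-1,2)
def cen(h):
    m=cv2.moments(h.reshape(-1,1,2)); return np.array([m["m10"],m["m01"]])/m["m00"]
def fit(obs,g,z0,z1,r):
    # obs: list of (frame, mask); match centroid of convex hull of mask
    T=[]
    for f,m in obs:
        cs=max(cv2.findContours(m.astype(np.uint8),cv2.RETR_EXTERNAL,cv2.CHAIN_APPROX_NONE)[0],key=len)
        h=cv2.convexHull(cs.astype(np.float32)); T.append((f,cen(h),cv2.contourArea(h)))
    s=least_squares(lambda p:np.ravel([cen(hullpts(f,*p,z0,z1,r))-c for f,c,_ in T]),g[:2])
    return s.x,[round(a/cv2.contourArea(hullpts(f,*s.x,z0,z1,r)),2) for f,_,a in T],np.round(s.fun,1)
E
python3 - <<'E'
from h import *
F={c:grab_frame(c) for c in("top","scene")}
RF={}
G={64:(617,322),34:(600,180),54:(605,70),44:(600,-215)}
off=lambda u,v:(90+u/2.58,90+v/2.58)
S={64:(134,176),34:(293,208),54:(413,195),44:(709,189)}
for D,(u,v) in S.items():
    g=toz(F["top"],[off(u,v)],8)[0]; obs={}
    for c,f in F.items():
        h=cv2.cvtColor(cv2.GaussianBlur(f["pixels"],(3,3),0),cv2.COLOR_BGR2HSV); m=((h[...,0]<9)|(h[...,0]>170))&(h[...,1]>90)
        w=np.zeros(m.shape,np.uint8); cv2.fillConvexPoly(w,hullpts(f,g[0],g[1],0,13,(D+23)/2+12).astype(np.int32),1)
        obs[c]=(f,m&(w>0))
    r=(D+23)/2
    for k in(["top"],["scene"],["top","scene"]):
        try:print("wax",D,k,*fit([obs[c] for c in k],g,0,13,r))
        except Exception as e:print("err",e)
RG={34:((463,205),44),44:((471,56),50),54:((460,-74),56),64:((501,338),62)}
for D,(g,H) in RG.items():
    obs={}
    for c,f in F.items():
        t=[d for d in trace(c,f"ring_{D}_center")]
        for d in t:
            l,tp,w,h=d["extent"]; p=toz(f,[[l+w/2,tp+h/2]],20)[0]
            if np.hypot(p[0]-g[0],p[1]-g[1])<40: obs[c]=(f,d["pixels"]);break
    for k in obs: print("ring",D,k,*fit([obs[k]],g,0,H,D/2))
    if len(obs)==2: print("ring",D,"both",*fit(list(obs.values()),g,0,H,D/2))
E
```

```text
wax 64 ['top'] [610.31225196 320.6060273 ] [0.78] [-0. -0.]
wax 64 ['scene'] [611.11700368 317.33279673] [0.76] [0. 0.]
wax 64 ['top', 'scene'] [610.40127975 318.85447808] [0.78, 0.76] [ 0.7 -0.  -0.3  0.5]
wax 34 ['top'] [582.92948488 170.44907205] [0.66] [-0.  0.]
wax 34 ['scene'] [583.69052223 167.40378844] [0.63] [-0. -0.]
wax 34 ['top', 'scene'] [583.39050051 168.96194961] [0.66, 0.63] [ 0.6 -0.2 -0.4  0.4]
wax 54 ['top'] [598.09849579  59.49211678] [0.75] [-0.  0.]
wax 54 ['scene'] [598.14068916  57.34416855] [0.71] [-0.  0.]
wax 54 ['top', 'scene'] [598.20102331  58.58539231] [0.75, 0.71] [ 0.4 -0.  -0.3  0.3]
wax 44 ['top'] [ 609.29378952 -214.94144099] [0.72] [-0.  0.]
wax 44 ['scene'] [ 609.17378732 -217.67444843] [0.62] [ 0. -0.]
wax 44 ['top', 'scene'] [ 609.11929865 -215.54555797] [0.72, 0.62] [ 0.3  0.1 -0.4  0.3]
ring 34 top [465.3323065  207.44481017] [0.91] [-0. -0.]
ring 34 scene [464.60347493 204.72420785] [0.87] [-0.  0.]
ring 34 both [465.04717165 206.31242708] [0.91, 0.87] [ 0.5  0.1 -0.6  0.3]
ring 44 top [487.57865429  60.20911449] [0.26] [ 0. -0.]
ring 44 scene [472.97498703  54.64860351] [0.76] [-0.1  0. ]
ring 44 both [485.26454095  57.39023286] [0.26, 0.77] [ 1.2  1.  -4.4 -1.9]
ring 54 top [467.72463465 -80.24317915] [0.48] [ 0. -0.]
ring 54 scene [458.25264352 -74.3266209 ] [1.01] [ 0.4 -0.3]
ring 54 both [464.54129222 -74.43218997] [0.49, 1.01] [-2.5  1.3 -1.4 -1.4]
ring 64 top [496.21136789 339.95103709] [0.92] [-0. -0.]
ring 64 scene [493.61528132 339.56381689] [0.99] [-0. -0.]
ring 64 both [495.28222406 339.50034304] [0.92, 0.99] [ 0.2  0.4 -0.5 -0.5]
```

{"api": "play_rows", "payload": {
  "motion": [
    {"wz": -0.095},
    {"wz": -0.19},
    {"wz": -0.28},
    {"wz": -0.37},
    {"wz": -0.46}
  ]
}}

```text
$.motion[0]: bad value
```

{"api": "play_rows", "payload": {
  "motion": [
    {"wz": -0.095},
    {"wz": -0.19},
    {"wz": -0.28},
    {"wz": -0.373},
    {"wz": -0.373}
  ]
}}

```text
$.motion[0]: bad value
```

{"api": "play_rows", "payload": {
  "motion": [
    {"x": 0, "y": 0, "z": 0, "wx": 0, "wy": 0, "wz": -0.095, "jaw": 1},
    {"x": 0, "y": 0, "z": 0, "wx": 0, "wy": 0, "wz": -0.19, "jaw": 1},
    {"x": 0, "y": 0, "z": 0, "wx": 0, "wy": 0, "wz": -0.28, "jaw": 1},
    {"x": 0, "y": 0, "z": 0, "wx": 0, "wy": 0, "wz": -0.37, "jaw": 1},
    {"x": 0, "y": 0, "z": 0, "wx": 0, "wy": 0, "wz": -0.46, "jaw": 1}
  ],
  "force": 40
}}

```text
time_s: 2.1
tool_pos: [162.3, -603.5, 231.3]
tcp_rot: [0.88, 0.476, -0.0, 0.0]
wrist_force: [-0.2, -0.9, 0.0]
opening: 85.9
gripper_force: 0.0
```

{"api": "play_rows", "payload": {
  "motion": [
    {"x": 0, "y": 0, "z": 0, "wx": 0, "wy": 0, "wz": -0.095, "jaw": 1},
    {"x": 0, "y": 0, "z": 0, "wx": 0, "wy": 0, "wz": -0.19, "jaw": 1},
    {"x": 0, "y": 0, "z": 0, "wx": 0, "wy": 0, "wz": -0.28, "jaw": 1},
    {"x": 0, "y": 0, "z": 0, "wx": 0, "wy": 0, "wz": -0.373, "jaw": 1},
    {"x": 0, "y": 0, "z": 0, "wx": 0, "wy": 0, "wz": -0.373, "jaw": 1}
  ]
}}

```text
time_s: 2.6
tool_pos: [162.4, -603.5, 231.3]
tcp_rot: [0.707, 0.707, -0.0, 0.0]
wrist_force: [0.1, -0.4, 0.4]
opening: 85.4
gripper_force: 0.0
```

{"api": "play_rows", "payload": {
  "motion": [
    {"x": 0.9, "y": 0.5, "z": 0, "wx": 0, "wy": 0, "wz": 0, "jaw": 1},
    {"x": 0.9, "y": 0.5, "z": 0, "wx": 0, "wy": 0, "wz": 0, "jaw": 1},
    {"x": 0.9, "y": 0.5, "z": 0, "wx": 0, "wy": 0, "wz": 0, "jaw": 1}
  ]
}}

```text
time_s: 2.9
tool_pos: [213.8, -508.1, 230.7]
tcp_rot: [0.707, 0.707, 0.002, -0.002]
wrist_force: [-0.3, -0.3, -0.2]
opening: 85.6
gripper_force: 0.0
```

{"api": "play_rows", "payload": {
  "motion": [
    {"x": 0.9, "y": 0.5, "z": 0, "wx": 0, "wy": 0, "wz": 0, "jaw": 1},
    {"x": 0.9, "y": 0.5, "z": 0, "wx": 0, "wy": 0, "wz": 0, "jaw": 1},
    {"x": 0.9, "y": 0.5, "z": 0, "wx": 0, "wy": 0, "wz": 0, "jaw": 1}
  ]
}}

```text
time_s: 3.2
tool_pos: [263.5, -419.0, 231.2]
tcp_rot: [0.706, 0.708, 0.001, -0.001]
wrist_force: [0.1, 0.9, 0.2]
opening: 85.5
gripper_force: 0.0
```

{"api": "play_rows", "payload": {
  "motion": [
    {"x": 0.9, "y": 0.5, "z": 0, "wx": 0, "wy": 0, "wz": 0, "jaw": 1},
    {"x": 0.9, "y": 0.5, "z": 0, "wx": 0, "wy": 0, "wz": 0, "jaw": 1},
    {"x": 0.9, "y": 0.5, "z": 0, "wx": 0, "wy": 0, "wz": 0, "jaw": 1}
  ]
}}

```text
time_s: 3.5
tool_pos: [313.5, -329.9, 231.4]
tcp_rot: [0.706, 0.708, 0.001, -0.0]
wrist_force: [1.4, -0.8, 0.8]
opening: 86.0
gripper_force: 0.0
```

{"api": "play_rows", "payload": {
  "motion": [
    {"x": 0.9, "y": 0.5, "z": 0, "wx": 0, "wy": 0, "wz": 0, "jaw": 1},
    {"x": 0.9, "y": 0.5, "z": 0, "wx": 0, "wy": 0, "wz": 0, "jaw": 1},
    {"x": 0.9, "y": 0.5, "z": 0, "wx": 0, "wy": 0, "wz": 0, "jaw": 1}
  ]
}}

```text
time_s: 3.8
tool_pos: [363.8, -240.5, 231.5]
tcp_rot: [0.706, 0.708, 0.001, 0.0]
wrist_force: [-0.7, -1.3, -0.2]
opening: 85.3
gripper_force: 0.0
```

{"api": "play_rows", "payload": {
  "motion": [
    {"x": 0.9, "y": 0.5, "z": 0, "wx": 0, "wy": 0, "wz": 0, "jaw": 1},
    {"x": 0.9, "y": 0.5, "z": 0, "wx": 0, "wy": 0, "wz": 0, "jaw": 1},
    {"x": 0.9, "y": 0.5, "z": 0, "wx": 0, "wy": 0, "wz": 0, "jaw": 1}
  ]
}}

```text
time_s: 4.1
tool_pos: [414.2, -150.9, 231.6]
tcp_rot: [0.706, 0.709, 0.001, 0.0]
wrist_force: [0.8, -0.3, 0.9]
opening: 85.4
gripper_force: 0.0
```

{"api": "play_rows", "payload": {
  "motion": [
    {"x": 0.8, "y": 0.5, "z": 0, "wx": 0, "wy": 0, "wz": 0, "jaw": 1},
    {"x": 0.8, "y": 0.5, "z": 0, "wx": 0, "wy": 0, "wz": 0, "jaw": 1},
    {"x": 0.8, "y": 0.5, "z": 0, "wx": 0, "wy": 0, "wz": 0, "jaw": 1}
  ]
}}

```text
time_s: 4.4
tool_pos: [464.8, -71.8, 231.7]
tcp_rot: [0.706, 0.708, 0.001, 0.001]
wrist_force: [0.2, -0.2, 0.9]
opening: 85.7
gripper_force: 0.0
```

```bash
python3 - <<'E'
from h import *
f=grab_frame("wrist");o=get_obs();print(o["tool_pos"],o["tcp_rot"],np.round(-cam(f)[2].T@cam(f)[3]))
p=f["pixels"].copy()
for x,y,D,H,cc in((461,-76,54,56,(0,255,0)),(598.2,58.6,77,13,(255,255,0)),(473,56,44,50,(0,255,255))):
    cv2.polylines(p,[hullpts(f,x,y,0,H,D/2).round().astype(np.int32)],True,cc,1)
for n in("ring_44_center","ring_54_center"):
    for d in trace("wrist",n)[:2]:
        print(n,d["conf"],np.round(d["extent"]))
cv2.imwrite("pics/w1.png",p)
E
```

```text
[463.57268514 -73.27976325 231.48400726] [ 7.06409228e-01  7.07803330e-01 -1.67362653e-04  6.47919453e-04] [464.  -4. 373.]
ring_44_center 0.71 [250.  40.  41.  46.]
ring_54_center 0.83 [233. 148.  46.  50.]
```

View pics/w1.png

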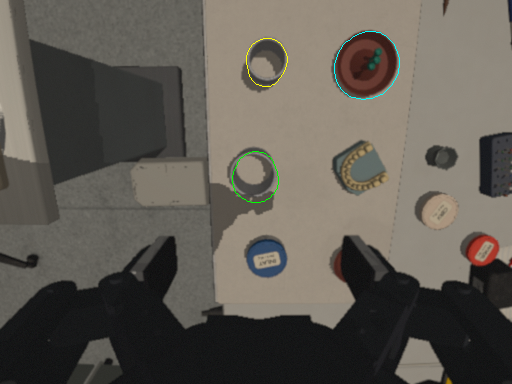

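Ring 54's overlay (254,177) sits about 4 px below the ring, at (256,173). Ring 44 (267,62) and former 54 (367,65) match well. I'll refine from this wrist view.

```bash
cat >> h.py <<'E'
RH={34:44,44:50,54:56,64:62}
def wring(f,D,g,c="wrist"):
    for d in trace(c,f"ring_{D}_center"):
        l,t,w,h=d["extent"]; e=hullpts(f,*g,0,RH[D],D/2); m=e.mean(0)
        if np.hypot(*(m-[l+w/2,t+h/2]))<25:
            print("ring",D,round(d["conf"],2),*fit([(f,d["pixels"])],g,0,RH[D],D/2))
def wwax(f,D,g):
    h=cv2.cvtColor(cv2.GaussianBlur(f["pixels"],(3,3),0),cv2.COLOR_BGR2HSV); m=((h[...,0]<12)|(h[...,0]>165))&(h[...,1]>70)
    w=np.zeros(m.shape,np.uint8); cv2.fillConvexPoly(w,hullpts(f,*g,0,13,(D+23)/2+10).round().astype(np.int32),1)
    print("wax",D,*fit([(f,m&(w>0))],g,0,13,(D+23)/2))
E
python3 - <<'E'
from h import *
f=grab_frame("wrist");print(get_obs()["tool_pos"])
wring(f,54,(461,-76));wring(f,44,(473,56));wwax(f,54,(598,58.5))
E
```

```text
[461.98189802 -74.8290144  231.23604066]
ring 54 0.96 [457.82143872 -69.85882795] [1.0] [-0. -0.]
ring 44 0.71 [473.66607156  57.35292068] [1.01] [ 0. -0.]
wax 54 [597.34825435  61.16708745] [0.91] [-0. -0.]
```

{"api": "play_rows", "payload": {
  "motion": [
    {"x": 0.02, "y": -0.045, "z": 0.5, "wx": 0, "wy": 0, "wz": 0, "jaw": 1},
    {"x": 0.02, "y": -0.045, "z": 1, "wx": 0, "wy": 0, "wz": 0, "jaw": 1}
  ]
}}

```text
time_s: 4.9
tool_pos: [459.2, -73.2, 132.4]
tcp_rot: [0.708, 0.706, 0.001, 0.003]
wrist_force: [0.7, 0.1, -0.7]
opening: 85.4
gripper_force: 0.0
```

{"api": "play_rows", "payload": {
  "motion": [
    {"x": 0, "y": 0, "z": 0.4, "wx": 0, "wy": 0, "wz": 0, "jaw": 1},
    {"x": 0, "y": 0, "z": 0.7, "wx": 0, "wy": 0, "wz": 0, "jaw": 1},
    {"x": 0, "y": 0, "z": 0.9, "wx": 0, "wy": 0, "wz": 0, "jaw": 1},
    {"x": 0, "y": 0, "z": 1, "wx": 0, "wy": 0, "wz": 0, "jaw": 1}
  ]
}}

```text
time_s: 5.3
tool_pos: [455.5, -72.0, 29.6]
tcp_rot: [0.708, 0.706, -0.001, -0.002]
wrist_force: [-0.3, -0.1, -0.7]
opening: 85.5
gripper_force: 0.0
```

{"api": "play_rows", "payload": {
  "motion": [
    {"x": 0, "y": 0, "z": 0.07, "wx": 0, "wy": 0, "wz": 0, "jaw": 1},
    {"x": 0, "y": 0, "z": 0.07, "wx": 0, "wy": 0, "wz": 0, "jaw": 0.4},
    {"x": 0, "y": 0, "z": 0.07, "wx": 0, "wy": 0, "wz": 0, "jaw": 0.4},
    {"x": 0, "y": 0, "z": 0.07, "wx": 0, "wy": 0, "wz": 0, "jaw": 0.4},
    {"x": 0, "y": 0, "z": 0.07, "wx": 0, "wy": 0, "wz": 0, "jaw": 0.4}
  ],
  "force": 40
}}

```text
time_s: 5.8
tool_pos: [459.1, -72.0, 25.9]
tcp_rot: [0.707, 0.707, 0.001, 0.001]
wrist_force: [-0.3, -0.1, 5.3]
opening: 53.2
gripper_force: 42.4
```

{"api": "play_rows", "payload": {
  "motion": [
    {"x": 0, "y": 0, "z": 0, "wx": 0, "wy": 0, "wz": 0, "jaw": 0.4},
    {"x": 0, "y": 0, "z": 0, "wx": 0, "wy": 0, "wz": 0, "jaw": 0.4},
    {"x": 0, "y": 0, "z": 0, "wx": 0, "wy": 0, "wz": 0, "jaw": 0.4},
    {"x": 0, "y": 0, "z": 0, "wx": 0, "wy": 0, "wz": 0, "jaw": 0.4}
  ]
}}

```text
time_s: 6.2
tool_pos: [459.1, -72.0, 26.0]
tcp_rot: [0.707, 0.707, 0.001, 0.001]
wrist_force: [0.1, -1.0, 6.9]
opening: 53.3
gripper_force: 42.5
```

{"api": "play_rows", "payload": {
  "motion": [
    {"x": 0, "y": 0, "z": -0.2, "wx": 0, "wy": 0, "wz": 0, "jaw": 0.4},
    {"x": 0, "y": 0, "z": -0.6, "wx": 0, "wy": 0, "wz": 0, "jaw": 0.4},
    {"x": 0, "y": 0, "z": -1, "wx": 0, "wy": 0, "wz": 0, "jaw": 0.4}
  ]
}}

```text
time_s: 6.5
tool_pos: [456.2, -70.8, 124.8]
tcp_rot: [0.707, 0.707, -0.001, -0.001]
wrist_force: [1.8, 0.0, -0.5]
opening: 53.1
gripper_force: 42.6
```

{"api": "play_rows", "payload": {
  "motion": [
    {"x": 0.15, "y": 0.3, "z": 0, "wx": 0, "wy": 0, "wz": 0, "jaw": 0.4},
    {"x": 0.35, "y": 0.7, "z": 0, "wx": 0, "wy": 0, "wz": 0, "jaw": 0.4},
    {"x": 0.35, "y": 0.7, "z": 0, "wx": 0, "wy": 0, "wz": 0, "jaw": 0.4}
  ]
}}

```text
time_s: 6.8
tool_pos: [533.1, -35.1, 125.9]
tcp_rot: [0.706, 0.708, 0.003, 0.002]
wrist_force: [0.3, 0.4, -0.6]
opening: 53.2
gripper_force: 42.7
```

{"api": "play_rows", "payload": {
  "motion": [
    {"x": 0.15, "y": 0.3, "z": 0, "wx": 0, "wy": 0, "wz": 0, "jaw": 0.4},
    {"x": 0.35, "y": 0.7, "z": 0, "wx": 0, "wy": 0, "wz": 0, "jaw": 0.4},
    {"x": 0.35, "y": 0.7, "z": 0, "wx": 0, "wy": 0, "wz": 0, "jaw": 0.4},
    {"x": 0.35, "y": 0.7, "z": 0, "wx": 0, "wy": 0, "wz": 0, "jaw": 0.4}
  ]
}}

```text
time_s: 7.2
tool_pos: [597.3, -0.9, 123.9]
tcp_rot: [0.707, 0.708, -0.001, -0.001]
wrist_force: [-1.3, -0.1, -0.6]
opening: 53.1
gripper_force: 42.9
```

```bash
python3 - <<'E'
from h import *
f=grab_frame("wrist");o=get_obs();print(o["tool_pos"],o["opening"],np.round(-cam(f)[2].T@cam(f)[3],1))
wwax(f,54,(598,60))
p=f["pixels"].copy()
cv2.polylines(p,[hullpts(f,598,60,0,13,77/2).round().astype(np.int32)],True,(255,255,0),1)
for z in(100,156):cv2.polylines(p,[hullpts(f,598,-1.5,z,z+.1,27).round().astype(np.int32)],True,(0,255,0),1)
for d in trace("wrist","ring_54_center"):print(d["conf"],d["extent"])
cv2.imwrite("pics/w2.png",p)
E
```

```text
[596.28484773  -1.21704644 123.79014816] 53.321416145549456 [596.9  67.2 265.4]
wax 54 [596.59900997  60.54242604] [0.95] [0. 0.]
0.64 [202.3, 184.8, 114.6, 130.6]
```

View pics/w2.png

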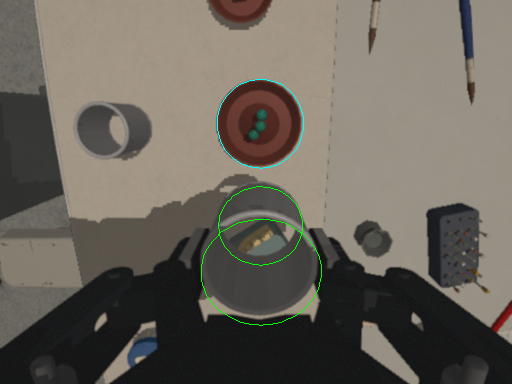

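Overlay on former 54 (260,123) fits. The held ring (top ellipse ≈(260,263), 115 px wide) looks slightly smaller and higher in the image than assumed, so I'll fit its offset in the hand.

```bash
cat >> h.py <<'E'
def held(f,D,tcp,ext,zb):
    l,t,w,h=ext; e=np.array([l,t,l+w,t+h])
    def r(p):
        q=hullpts(f,p[0],p[1],p[2],p[2]+RH[D],D/2); return np.r_[q.min(0),q.max(0)]-e
    s=least_squares(r,[tcp[0],tcp[1],zb]); print("held",D,np.round(s.x,1),"rel",np.round(s.x-[tcp[0],tcp[1],zb],1),np.round(s.fun,1))
E
python3 - <<'E'
from h import *
f=grab_frame("wrist")
for d in trace("wrist","ring_54_center"):
    print(d["conf"],d["extent"]); held(f,54,(597.85,-1.5),d["extent"],100)
wwax(f,54,(598,60))
for u in([260,263],[260,237]):print(toz(f,[u],150))
E
```

```text
0.97 [199.8, 182.8, 118.7, 133.9]
held 54 [595.9  -1.5  99.7] rel [-1.9  0.  -0.3] [-0.7  2.6  0.6  6.4]
wax 54 [596.5320036   60.47147414] [0.95] [-0. -0.]
[[596.35103137   0.64021703 150.        ]]
[[596.30749658  13.86718865 150.        ]]
```

{"api": "play_rows", "payload": {
  "motion": [
    {"x": 0.3, "y": 0, "z": 0, "wx": 0, "wy": 0, "wz": 0, "jaw": 0.4},
    {"x": 0.605, "y": 0.005, "z": 0, "wx": 0, "wy": 0, "wz": 0, "jaw": 0.4},
    {"x": 0.605, "y": 0.005, "z": 0, "wx": 0, "wy": 0, "wz": 0, "jaw": 0.4},
    {"x": 0.605, "y": 0.005, "z": 0.2, "wx": 0, "wy": 0, "wz": 0, "jaw": 0.4},
    {"x": 0.605, "y": 0.005, "z": 0.4, "wx": 0, "wy": 0, "wz": 0, "jaw": 0.4}
  ]
}}

```text
time_s: 7.9
tool_pos: [598.3, 58.6, 85.2]
tcp_rot: [0.707, 0.707, 0.001, 0.001]
wrist_force: [-0.0, 0.2, -1.3]
opening: 53.8
gripper_force: 42.9
```

```bash
python3 - <<'E'
from h import *
p=[]
for c in("top","scene"):
    f=grab_frame(c);u=proj(f,[598,60,50])[0].astype(int)
    p.append(cv2.resize(f["pixels"][u[1]-45:u[1]+45,u[0]-45:u[0]+45],(400,400),interpolation=cv2.INTER_CUBIC))
cv2.imwrite("pics/w3.png",np.hstack(p))
E
```

```text
(no output)
```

View pics/w3.png

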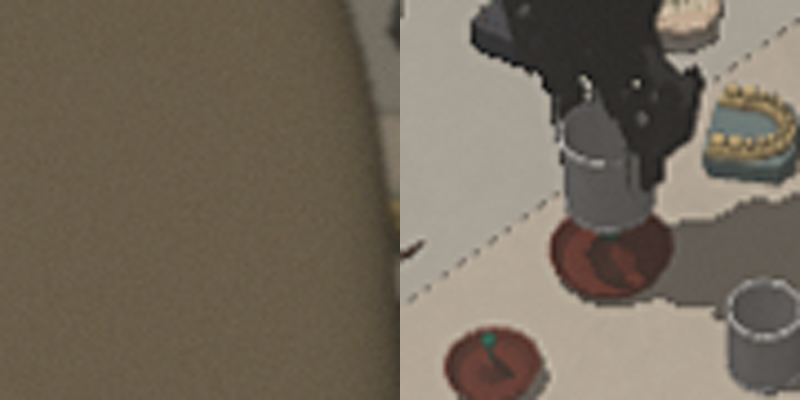

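The scene half shows ring 54 centred above its former, ring at (605,170) and dish at (612,250), with the wax just below it. The top view is blocked by the arm. I'll lower in small steps.

{"api": "play_rows", "payload": {
  "motion": [
    {"x": 0, "y": 0, "z": 0.12, "wx": 0, "wy": 0, "wz": 0, "jaw": 0.4},
    {"x": 0, "y": 0, "z": 0.24, "wx": 0, "wy": 0, "wz": 0, "jaw": 0.4},
    {"x": 0, "y": 0, "z": 0.36, "wx": 0, "wy": 0, "wz": 0, "jaw": 0.4},
    {"x": 0, "y": 0, "z": 0.44, "wx": 0, "wy": 0, "wz": 0, "jaw": 0.4},
    {"x": 0, "y": 0, "z": 0.48, "wx": 0, "wy": 0, "wz": 0, "jaw": 0.4}
  ]
}}

```text
time_s: 8.5
tool_pos: [597.2, 59.1, 35.2]
tcp_rot: [0.707, 0.707, -0.001, -0.001]
wrist_force: [-0.4, 0.1, -1.5]
opening: 53.2
gripper_force: 42.9
```

{"api": "play_rows", "payload": {
  "motion": [
    {"x": 0, "y": 0, "z": 0.02, "wx": 0, "wy": 0, "wz": 0, "jaw": 0.4},
    {"x": 0, "y": 0, "z": 0.04, "wx": 0, "wy": 0, "wz": 0, "jaw": 0.4},
    {"x": 0, "y": 0, "z": 0.06, "wx": 0, "wy": 0, "wz": 0, "jaw": 0.4},
    {"x": 0, "y": 0, "z": 0.07, "wx": 0, "wy": 0, "wz": 0, "jaw": 0.4},
    {"x": 0, "y": 0, "z": 0.07, "wx": 0, "wy": 0, "wz": 0, "jaw": 0.4}
  ]
}}

```text
time_s: 9.0
tool_pos: [598.6, 59.2, 30.0]
tcp_rot: [0.707, 0.707, 0.0, 0.0]
wrist_force: [-0.3, -0.6, -0.1]
opening: 53.1
gripper_force: 42.9
```

{"api": "play_rows", "payload": {
  "motion": [
    {"x": 0, "y": 0, "z": 0.01, "wx": 0, "wy": 0, "wz": 0, "jaw": 0.4},
    {"x": 0, "y": 0, "z": 0.02, "wx": 0, "wy": 0, "wz": 0, "jaw": 0.4},
    {"x": 0, "y": 0, "z": 0.02, "wx": 0, "wy": 0, "wz": 0, "jaw": 0.4}
  ]
}}

```text
time_s: 9.3
tool_pos: [599.7, 59.2, 29.9]
tcp_rot: [0.707, 0.707, 0.001, 0.001]
wrist_force: [-1.8, 0.3, 10.1]
opening: 53.2
gripper_force: 43.8
```

{"api": "play_rows", "payload": {
  "motion": [
    {"x": 0, "y": 0, "z": 0, "wx": 0, "wy": 0, "wz": 0, "jaw": 0.7},
    {"x": 0, "y": 0, "z": 0, "wx": 0, "wy": 0, "wz": 0, "jaw": 0.9},
    {"x": 0, "y": 0, "z": 0, "wx": 0, "wy": 0, "wz": 0, "jaw": 1},
    {"x": 0, "y": 0, "z": 0, "wx": 0, "wy": 0, "wz": 0, "jaw": 1}
  ]
}}

```text
time_s: 9.7
tool_pos: [597.8, 59.2, 27.2]
tcp_rot: [0.707, 0.707, -0.0, -0.0]
wrist_force: [0.0, 1.0, -0.0]
opening: 85.4
gripper_force: 0.0
```

{"api": "play_rows", "payload": {
  "motion": [
    {"x": 0, "y": 0, "z": -0.2, "wx": 0, "wy": 0, "wz": 0, "jaw": 1},
    {"x": 0, "y": 0, "z": -0.6, "wx": 0, "wy": 0, "wz": 0, "jaw": 1},
    {"x": 0, "y": 0, "z": -1, "wx": 0, "wy": 0, "wz": 0, "jaw": 1}
  ]
}}

```text
time_s: 10.0
tool_pos: [596.7, 59.2, 127.2]
tcp_rot: [0.707, 0.707, -0.001, -0.001]
wrist_force: [0.8, 0.5, -0.2]
opening: 85.4
gripper_force: 0.0
```

{"api": "play_rows", "payload": {
  "motion": [
    {"x": -0.03, "y": -0.4, "z": -0.3, "wx": 0, "wy": 0, "wz": 0, "jaw": 1},
    {"x": -0.03, "y": -0.8, "z": -0.6, "wx": 0, "wy": 0, "wz": 0, "jaw": 1},
    {"x": -0.03, "y": -0.8, "z": -0.6, "wx": 0, "wy": 0, "wz": 0, "jaw": 1}
  ]
}}

```text
time_s: 10.3
tool_pos: [516.2, 56.3, 191.6]
tcp_rot: [0.707, 0.707, 0.001, 0.001]
wrist_force: [0.9, 0.2, -0.2]
opening: 85.5
gripper_force: 0.0
```

{"api": "play_rows", "payload": {
  "motion": [
    {"x": 0, "y": -0.45, "z": 0, "wx": 0, "wy": 0, "wz": 0, "jaw": 1},
    {"x": 0, "y": -0.45, "z": 0, "wx": 0, "wy": 0, "wz": 0, "jaw": 1},
    {"x": 0, "y": -0.45, "z": 0, "wx": 0, "wy": 0, "wz": 0, "jaw": 1}
  ]
}}

```text
time_s: 10.6
tool_pos: [471.9, 56.2, 186.6]
tcp_rot: [0.707, 0.707, -0.0, -0.0]
wrist_force: [1.1, -0.5, -0.4]
opening: 85.4
gripper_force: 0.0
```

```bash
python3 - <<'E'
from h import *
f=grab_frame("wrist");o=get_obs();print(o["tool_pos"],np.round(-cam(f)[2].T@cam(f)[3],1))
wring(f,44,(473,57));wring(f,34,(465,206));wwax(f,34,(583,169))
for d in trace("wrist","ring_54_center"):print(d["conf"],d["extent"])
p=f["pixels"].copy()
cv2.polylines(p,[hullpts(f,473.5,56.5,0,50,22).round().astype(np.int32)],True,(0,255,255),1)
cv2.polylines(p,[hullpts(f,597.5,60,4,60,27).round().astype(np.int32)],True,(0,255,0),1)
cv2.polylines(p,[hullpts(f,597.5,60,0,13,38.5).round().astype(np.int32)],True,(0,255,0),1)
cv2.imwrite("pics/w4.png",p)
E
```

```text
[473.3597895   56.09810701 187.16782818] [471.6 124.2 328.2]
ring 44 0.61 [473.41803844  57.54685695] [0.98] [0. 0.]
ring 34 0.7 [464.9079192  206.54459159] [0.96] [ 0. -0.]
wax 34 [582.51151105 171.50428299] [0.88] [0. 0.]
0.83 [343.4, 150.1, 69.7, 59.4]
```

View pics/w4.png

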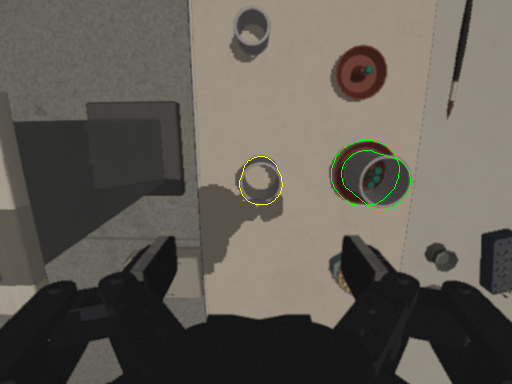

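Ring 54 matches the model of a seated ring at (385,182), and ring 44 (261,181) matches too. Now I'll grasp ring 44.

{"api": "play_rows", "payload": {
  "motion": [
    {"x": 0.01, "y": 0, "z": 0.5, "wx": 0, "wy": 0, "wz": 0, "jaw": 1},
    {"x": 0.01, "y": 0, "z": 1, "wx": 0, "wy": 0, "wz": 0, "jaw": 1}
  ]
}}

```text
time_s: 11.0
tool_pos: [477.3, 57.1, 88.5]
tcp_rot: [0.707, 0.707, 0.003, 0.003]
wrist_force: [0.9, 0.1, -2.2]
opening: 85.1
gripper_force: 0.0
```

{"api": "play_rows", "payload": {
  "motion": [
    {"x": 0, "y": 0, "z": 0.3, "wx": 0, "wy": 0, "wz": 0, "jaw": 1},
    {"x": 0, "y": 0, "z": 0.55, "wx": 0, "wy": 0, "wz": 0, "jaw": 1},
    {"x": 0, "y": 0, "z": 0.67, "wx": 0, "wy": 0, "wz": 0, "jaw": 1},
    {"x": 0, "y": 0, "z": 0.67, "wx": 0, "wy": 0, "wz": 0, "jaw": 0.8},
    {"x": 0, "y": 0, "z": 0.67, "wx": 0, "wy": 0, "wz": 0, "jaw": 0.6}
  ]
}}

```text
time_s: 11.5
tool_pos: [474.4, 57.1, 21.3]
tcp_rot: [0.707, 0.707, 0.0, 0.001]
wrist_force: [-0.1, -0.1, 1.1]
opening: 59.1
gripper_force: 0.0
```

{"api": "play_rows", "payload": {
  "motion": [
    {"x": 0, "y": 0, "z": 0, "wx": 0, "wy": 0, "wz": 0, "jaw": 0.3},
    {"x": 0, "y": 0, "z": 0, "wx": 0, "wy": 0, "wz": 0, "jaw": 0.3},
    {"x": 0, "y": 0, "z": 0, "wx": 0, "wy": 0, "wz": 0, "jaw": 0.3},
    {"x": 0, "y": 0, "z": 0, "wx": 0, "wy": 0, "wz": 0, "jaw": 0.3},
    {"x": 0, "y": 0, "z": 0, "wx": 0, "wy": 0, "wz": 0, "jaw": 0.3}
  ]
}}

```text
time_s: 12.0
tool_pos: [475.1, 57.1, 22.3]
tcp_rot: [0.707, 0.707, 0.001, 0.001]
wrist_force: [-0.3, 0.4, 6.3]
opening: 43.2
gripper_force: 41.0
```

{"api": "play_rows", "payload": {
  "motion": [
    {"x": 0, "y": 0, "z": -0.2, "wx": 0, "wy": 0, "wz": 0, "jaw": 0.3},
    {"x": 0, "y": 0, "z": -0.6, "wx": 0, "wy": 0, "wz": 0, "jaw": 0.3},
    {"x": 0, "y": 0, "z": -1, "wx": 0, "wy": 0, "wz": 0, "jaw": 0.3}
  ]
}}

```text
time_s: 12.3
tool_pos: [471.7, 57.1, 121.1]
tcp_rot: [0.707, 0.707, -0.001, -0.001]
wrist_force: [0.5, -0.2, -1.5]
opening: 43.4
gripper_force: 41.2
```

{"api": "play_rows", "payload": {
  "motion": [
    {"x": -0.42, "y": 0.17, "z": 0, "wx": 0, "wy": 0, "wz": 0, "jaw": 0.3},
    {"x": -0.85, "y": 0.35, "z": 0, "wx": 0, "wy": 0, "wz": 0, "jaw": 0.3},
    {"x": -0.85, "y": 0.35, "z": 0, "wx": 0, "wy": 0, "wz": 0, "jaw": 0.3}
  ]
}}

```text
time_s: 12.6
tool_pos: [511.7, -32.2, 122.2]
tcp_rot: [0.709, 0.706, 0.001, 0.003]
wrist_force: [0.2, 0.2, -0.6]
opening: 43.1
gripper_force: 41.2
```

{"api": "play_rows", "payload": {
  "motion": [
    {"x": -0.42, "y": 0.17, "z": 0, "wx": 0, "wy": 0, "wz": 0, "jaw": 0.3},
    {"x": -0.85, "y": 0.35, "z": 0, "wx": 0, "wy": 0, "wz": 0, "jaw": 0.3},
    {"x": -0.85, "y": 0.35, "z": 0, "wx": 0, "wy": 0, "wz": 0, "jaw": 0.3}
  ]
}}

```text
time_s: 12.9
tool_pos: [546.1, -117.3, 121.3]
tcp_rot: [0.709, 0.706, 0.0, 0.003]
wrist_force: [0.7, 0.5, -0.8]
opening: 42.7
gripper_force: 41.2
```

{"api": "play_rows", "payload": {
  "motion": [
    {"x": -0.42, "y": 0.17, "z": 0, "wx": 0, "wy": 0, "wz": 0, "jaw": 0.3},
    {"x": -0.85, "y": 0.35, "z": 0, "wx": 0, "wy": 0, "wz": 0, "jaw": 0.3},
    {"x": -0.85, "y": 0.35, "z": 0, "wx": 0, "wy": 0, "wz": 0, "jaw": 0.3}
  ]
}}

```text
time_s: 13.2
tool_pos: [580.8, -202.2, 121.0]
tcp_rot: [0.708, 0.706, 0.0, 0.002]
wrist_force: [-0.3, 1.0, -0.5]
opening: 42.8
gripper_force: 41.2
```

{"api": "play_rows", "payload": {
  "motion": [
    {"x": -0.42, "y": 0.17, "z": 0, "wx": 0, "wy": 0, "wz": 0, "jaw": 0.3},
    {"x": -0.82, "y": 0.3, "z": 0, "wx": 0, "wy": 0, "wz": 0, "jaw": 0.3},
    {"x": -0.82, "y": 0.3, "z": 0, "wx": 0, "wy": 0, "wz": 0, "jaw": 0.3},
    {"x": -0.82, "y": 0.3, "z": 0, "wx": 0, "wy": 0, "wz": 0, "jaw": 0.3}
  ]
}}

```text
time_s: 13.6
tool_pos: [607.6, -279.2, 120.0]
tcp_rot: [0.707, 0.707, 0.0, -0.001]
wrist_force: [-0.2, 0.5, -2.3]
opening: 43.3
gripper_force: 41.2
```

```bash
python3 - <<'E'
from h import *
f=grab_frame("wrist");o=get_obs();print(o["tool_pos"],np.round(-cam(f)[2].T@cam(f)[3],1))
wwax(f,44,(608,-214))
for d in trace("wrist","ring_44_center")[:2]:
    print(d["conf"],d["extent"]); held(f,44,(608.35,-280.04),d["extent"],100)
p=f["pixels"].copy()
cv2.polylines(p,[hullpts(f,608,-214,0,13,67/2).round().astype(np.int32)],True,(255,255,0),1)
for z in(100,150):cv2.polylines(p,[hullpts(f,608.35,-280,z,z+.1,22).round().astype(np.int32)],True,(0,255,0),1)
cv2.imwrite("pics/w5.png",p)
E
```

```text
[ 607.25204404 -278.34901611  119.9786149 ] [ 607.4 -211.4  261.7]
wax 44 [ 607.9345166  -213.17140736] [0.95] [0. 0.]
```

View pics/w5.png

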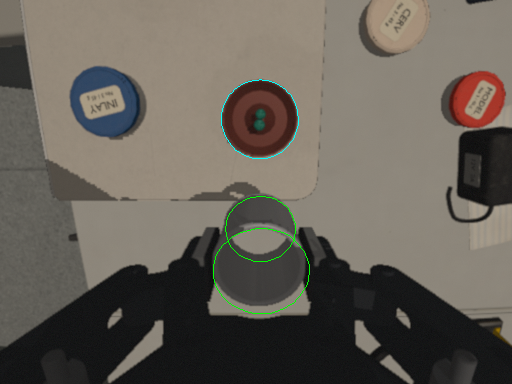

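Former 44 at (260,119) fits. The held ring matches the model to about 1–2 px, bottom ellipse (261,228). I'll place it now, dy +66.

{"api": "play_rows", "payload": {
  "motion": [
    {"x": 0.33, "y": 0, "z": 0, "wx": 0, "wy": 0, "wz": 0, "jaw": 0.3},
    {"x": 0.66, "y": 0, "z": 0, "wx": 0, "wy": 0, "wz": 0, "jaw": 0.3},
    {"x": 0.66, "y": 0, "z": 0, "wx": 0, "wy": 0, "wz": 0, "jaw": 0.3},
    {"x": 0.66, "y": 0, "z": 0.2, "wx": 0, "wy": 0, "wz": 0, "jaw": 0.3},
    {"x": 0.66, "y": 0, "z": 0.4, "wx": 0, "wy": 0, "wz": 0, "jaw": 0.3}
  ]
}}

```text
time_s: 14.2
tool_pos: [608.5, -212.4, 81.3]
tcp_rot: [0.706, 0.708, 0.0, 0.001]
wrist_force: [-0.2, 0.1, -1.0]
opening: 43.0
gripper_force: 41.3
```

{"api": "play_rows", "payload": {
  "motion": [
    {"x": 0, "y": 0, "z": 0.12, "wx": 0, "wy": 0, "wz": 0, "jaw": 0.3},
    {"x": 0, "y": 0, "z": 0.24, "wx": 0, "wy": 0, "wz": 0, "jaw": 0.3},
    {"x": 0, "y": 0, "z": 0.36, "wx": 0, "wy": 0, "wz": 0, "jaw": 0.3},
    {"x": 0, "y": 0, "z": 0.44, "wx": 0, "wy": 0, "wz": 0, "jaw": 0.3},
    {"x": 0, "y": 0, "z": 0.48, "wx": 0, "wy": 0, "wz": 0, "jaw": 0.3}
  ]
}}

```text
time_s: 14.7
tool_pos: [607.7, -213.7, 31.6]
tcp_rot: [0.707, 0.707, -0.0, -0.001]
wrist_force: [1.0, 0.2, -0.8]
opening: 42.7
gripper_force: 41.2
```

{"api": "play_rows", "payload": {
  "motion": [
    {"x": 0, "y": 0, "z": 0.02, "wx": 0, "wy": 0, "wz": 0, "jaw": 0.3},
    {"x": 0, "y": 0, "z": 0.04, "wx": 0, "wy": 0, "wz": 0, "jaw": 0.3},
    {"x": 0, "y": 0, "z": 0.06, "wx": 0, "wy": 0, "wz": 0, "jaw": 0.3},
    {"x": 0, "y": 0, "z": 0.08, "wx": 0, "wy": 0, "wz": 0, "jaw": 0.3},
    {"x": 0, "y": 0, "z": 0.08, "wx": 0, "wy": 0, "wz": 0, "jaw": 0.3}
  ]
}}

```text
time_s: 15.2
tool_pos: [609.5, -214.5, 26.4]
tcp_rot: [0.707, 0.707, 0.0, 0.001]
wrist_force: [-0.8, 0.6, 4.5]
opening: 43.0
gripper_force: 41.7
```

{"api": "play_rows", "payload": {
  "motion": [
    {"x": 0, "y": 0, "z": 0, "wx": 0, "wy": 0, "wz": 0, "jaw": 0.6},
    {"x": 0, "y": 0, "z": 0, "wx": 0, "wy": 0, "wz": 0, "jaw": 0.9},
    {"x": 0, "y": 0, "z": 0, "wx": 0, "wy": 0, "wz": 0, "jaw": 1},
    {"x": 0, "y": 0, "z": 0, "wx": 0, "wy": 0, "wz": 0, "jaw": 1},
    {"x": 0, "y": 0, "z": 0, "wx": 0, "wy": 0, "wz": 0, "jaw": 1}
  ]
}}

```text
time_s: 15.7
tool_pos: [608.0, -213.8, 24.4]
tcp_rot: [0.707, 0.707, -0.0, -0.0]
wrist_force: [0.5, 0.4, -0.1]
opening: 85.9
gripper_force: 0.0
```

{"api": "play_rows", "payload": {
  "motion": [
    {"x": 0, "y": 0, "z": -0.2, "wx": 0, "wy": 0, "wz": 0, "jaw": 1},
    {"x": 0, "y": 0, "z": -0.6, "wx": 0, "wy": 0, "wz": 0, "jaw": 1},
    {"x": 0, "y": 0, "z": -1, "wx": 0, "wy": 0, "wz": 0, "jaw": 1}
  ]
}}

```text
time_s: 16.0
tool_pos: [607.1, -213.3, 124.4]
tcp_rot: [0.707, 0.707, -0.001, -0.001]
wrist_force: [0.2, -0.6, 0.5]
opening: 85.6
gripper_force: 0.0
```

{"api": "play_rows", "payload": {
  "motion": [
    {"x": 0.42, "y": -0.15, "z": 0, "wx": 0, "wy": 0, "wz": 0, "jaw": 1},
    {"x": 0.84, "y": -0.29, "z": 0, "wx": 0, "wy": 0, "wz": 0, "jaw": 1},
    {"x": 0.84, "y": -0.29, "z": 0, "wx": 0, "wy": 0, "wz": 0, "jaw": 1}
  ]
}}

```text
time_s: 16.3
tool_pos: [576.1, -125.4, 124.3]
tcp_rot: [0.706, 0.709, -0.0, -0.002]
wrist_force: [-0.1, -0.2, -0.5]
opening: 85.2
gripper_force: 0.0
```

{"api": "play_rows", "payload": {
  "motion": [
    {"x": 0.42, "y": -0.15, "z": 0, "wx": 0, "wy": 0, "wz": 0, "jaw": 1},
    {"x": 0.84, "y": -0.29, "z": 0, "wx": 0, "wy": 0, "wz": 0, "jaw": 1},
    {"x": 0.84, "y": -0.29, "z": 0, "wx": 0, "wy": 0, "wz": 0, "jaw": 1}
  ]
}}

```text
time_s: 16.6
tool_pos: [547.1, -42.0, 123.9]
tcp_rot: [0.705, 0.709, -0.001, -0.002]
wrist_force: [0.4, -0.7, -0.9]
opening: 85.4
gripper_force: 0.0
```

{"api": "play_rows", "payload": {
  "motion": [
    {"x": 0.42, "y": -0.15, "z": 0, "wx": 0, "wy": 0, "wz": 0, "jaw": 1},
    {"x": 0.84, "y": -0.29, "z": 0, "wx": 0, "wy": 0, "wz": 0, "jaw": 1},
    {"x": 0.84, "y": -0.29, "z": 0, "wx": 0, "wy": 0, "wz": 0, "jaw": 1}
  ]
}}

```text
time_s: 16.9
tool_pos: [518.9, 41.1, 124.1]
tcp_rot: [0.705, 0.709, -0.0, -0.001]
wrist_force: [-0.6, -0.2, -0.1]
opening: 85.3
gripper_force: 0.0
```

{"api": "play_rows", "payload": {
  "motion": [
    {"x": 0.42, "y": -0.15, "z": 0, "wx": 0, "wy": 0, "wz": 0, "jaw": 1},
    {"x": 0.84, "y": -0.29, "z": 0, "wx": 0, "wy": 0, "wz": 0, "jaw": 1},
    {"x": 0.84, "y": -0.29, "z": 0, "wx": 0, "wy": 0, "wz": 0, "jaw": 1}
  ]
}}

```text
time_s: 17.2
tool_pos: [490.8, 124.7, 124.4]
tcp_rot: [0.705, 0.709, -0.0, -0.001]
wrist_force: [-0.5, -0.9, -0.6]
opening: 85.4
gripper_force: 0.0
```

{"api": "play_rows", "payload": {
  "motion": [
    {"x": 0.42, "y": -0.15, "z": 0, "wx": 0, "wy": 0, "wz": 0, "jaw": 1},
    {"x": 0.845, "y": -0.27, "z": 0, "wx": 0, "wy": 0, "wz": 0, "jaw": 1},
    {"x": 0.845, "y": -0.27, "z": 0, "wx": 0, "wy": 0, "wz": 0, "jaw": 1},
    {"x": 0.845, "y": -0.27, "z": 0, "wx": 0, "wy": 0, "wz": 0, "jaw": 1}
  ]
}}

```text
time_s: 17.6
tool_pos: [465.8, 206.3, 124.6]
tcp_rot: [0.706, 0.708, -0.0, 0.001]
wrist_force: [-0.2, -0.6, -0.8]
opening: 85.3
gripper_force: 0.0
```

```bash
python3 - <<'E'
from h import *
f=grab_frame("wrist");o=get_obs();print(o["tool_pos"],np.round(-cam(f)[2].T@cam(f)[3],1))
wring(f,34,(465,206.5));wring(f,64,(495,340));wwax(f,64,(610,320))
F=grab_frame("scene")
for D,g in((54,(597.5,60)),(44,(608,-214))):
    for d in trace("scene",f"ring_{D}_center"):
        l,t,w,h=d["extent"]; q=hullpts(F,*g,4,4+RH[D],D/2); print(D,round(d["conf"],2),d["extent"],"model",np.round(np.r_[q.min(0),q.max(0)-q.min(0)]))
E
```

```text
[465.94272056 205.72669302 124.56273718] [465.1 274.5 266.1]
ring 34 0.97 [464.63787132 207.28117349] [0.92] [-0.  0.]
ring 64 0.72 [493.47984816 329.91080531] [0.74] [-0.  0.]
wax 64 [610.00757252 320.74517777] [0.91] [-0.  0.]
54 0.59 [243.4, 187.2, 0.9, 13.7] model [226. 179.  21.  29.]
54 0.49 [256.3, 161.4, 25.2, 22.5] model [226. 179.  21.  29.]
44 0.59 [292.8, 129.5, 16.5, 25.5] model [293. 132.  16.  23.]
```

{"api": "play_rows", "payload": {
  "motion": [
    {"x": 0.005, "y": 0, "z": 0.4, "wx": 0, "wy": 0, "wz": 0, "jaw": 1},
    {"x": 0.005, "y": 0, "z": 0.7, "wx": 0, "wy": 0, "wz": 0, "jaw": 1},
    {"x": 0.005, "y": 0, "z": 0.9, "wx": 0, "wy": 0, "wz": 0, "jaw": 1},
    {"x": 0.005, "y": 0, "z": 1, "wx": 0, "wy": 0, "wz": 0, "jaw": 0.8}
  ]
}}

```text
time_s: 18.3
tool_pos: [463.6, 205.9, 22.6]
tcp_rot: [0.707, 0.707, -0.002, -0.001]
wrist_force: [-0.3, -0.1, 0.6]
opening: 73.1
gripper_force: 0.0
```

{"api": "play_rows", "payload": {
  "motion": [
    {"x": 0, "y": 0, "z": 0.08, "wx": 0, "wy": 0, "wz": 0, "jaw": 0.6},
    {"x": 0, "y": 0, "z": 0.08, "wx": 0, "wy": 0, "wz": 0, "jaw": 0.2},
    {"x": 0, "y": 0, "z": 0.08, "wx": 0, "wy": 0, "wz": 0, "jaw": 0.2},
    {"x": 0, "y": 0, "z": 0.08, "wx": 0, "wy": 0, "wz": 0, "jaw": 0.2},
    {"x": 0, "y": 0, "z": 0.08, "wx": 0, "wy": 0, "wz": 0, "jaw": 0.2}
  ]
}}

```text
time_s: 18.8
tool_pos: [465.7, 207.3, 17.4]
tcp_rot: [0.707, 0.707, 0.001, 0.0]
wrist_force: [-0.6, 0.9, -0.6]
opening: 32.7
gripper_force: 39.7
```

{"api": "play_rows", "payload": {
  "motion": [
    {"x": 0, "y": 0, "z": 0, "wx": 0, "wy": 0, "wz": 0, "jaw": 0.2},
    {"x": 0, "y": 0, "z": 0, "wx": 0, "wy": 0, "wz": 0, "jaw": 0.2},
    {"x": 0, "y": 0, "z": 0, "wx": 0, "wy": 0, "wz": 0, "jaw": 0.2}
  ]
}}

```text
time_s: 19.1
tool_pos: [465.6, 207.3, 17.2]
tcp_rot: [0.707, 0.707, 0.001, 0.0]
wrist_force: [-0.4, -0.1, 3.9]
opening: 32.8
gripper_force: 40.1
```

{"api": "play_rows", "payload": {
  "motion": [
    {"x": 0, "y": 0, "z": -0.2, "wx": 0, "wy": 0, "wz": 0, "jaw": 0.2},
    {"x": 0, "y": 0, "z": -0.6, "wx": 0, "wy": 0, "wz": 0, "jaw": 0.2},
    {"x": 0, "y": 0, "z": -1, "wx": 0, "wy": 0, "wz": 0, "jaw": 0.2}
  ]
}}

```text
time_s: 19.4
tool_pos: [463.4, 206.6, 116.4]
tcp_rot: [0.707, 0.707, -0.002, -0.001]
wrist_force: [1.2, 0.8, -1.1]
opening: 33.0
gripper_force: 40.0
```

{"api": "play_rows", "payload": {
  "motion": [
    {"x": -0.25, "y": 0.29, "z": 0, "wx": 0, "wy": 0, "wz": 0, "jaw": 0.2},
    {"x": -0.51, "y": 0.585, "z": 0, "wx": 0, "wy": 0, "wz": 0, "jaw": 0.2},
    {"x": -0.51, "y": 0.585, "z": 0, "wx": 0, "wy": 0, "wz": 0, "jaw": 0.2}
  ]
}}

```text
time_s: 19.7
tool_pos: [527.8, 154.0, 117.5]
tcp_rot: [0.708, 0.706, 0.002, 0.002]
wrist_force: [-0.1, 0.3, -1.0]
opening: 33.2
gripper_force: 40.1
```

{"api": "play_rows", "payload": {
  "motion": [
    {"x": -0.25, "y": 0.29, "z": 0, "wx": 0, "wy": 0, "wz": 0, "jaw": 0.2},
    {"x": -0.51, "y": 0.585, "z": 0, "wx": 0, "wy": 0, "wz": 0, "jaw": 0.2},
    {"x": -0.51, "y": 0.585, "z": 0, "wx": 0, "wy": 0, "wz": 0, "jaw": 0.2},
    {"x": -0.51, "y": 0.585, "z": 0, "wx": 0, "wy": 0, "wz": 0, "jaw": 0.2}
  ]
}}

```text
time_s: 20.1
tool_pos: [581.4, 104.9, 115.8]
tcp_rot: [0.707, 0.707, -0.001, -0.001]
wrist_force: [0.0, -0.5, -1.2]
opening: 32.8
gripper_force: 40.2
```

```bash
python3 - <<'E'
from h import *
f=grab_frame("wrist");o=get_obs();print(o["tool_pos"],np.round(-cam(f)[2].T@cam(f)[3],1))
wwax(f,34,(582.5,171))
p=f["pixels"].copy()
cv2.polylines(p,[hullpts(f,582.5,171.5,0,13,57/2).round().astype(np.int32)],True,(255,255,0),1)
for z in(100,144):cv2.polylines(p,[hullpts(f,582.35,105,z,z+.1,17).round().astype(np.int32)],True,(0,255,0),1)
cv2.imwrite("pics/w6.png",p)
E
```

```text
[580.59472567 105.40561926 115.67471633] [581.3 172.9 257.3]
wax 34 [581.65404293 170.87262923] [0.94] [ 0. -0.]
```

View pics/w6.png

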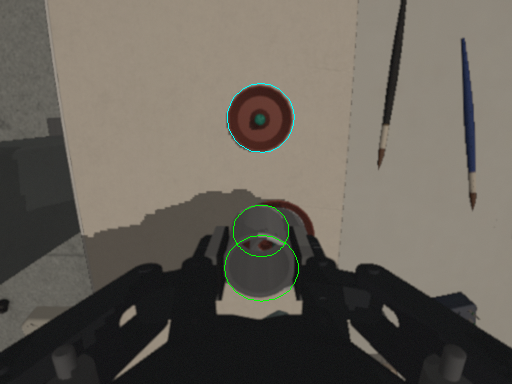

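Former 34 (260,118) sits about 1 px from its overlay, and the held ring (261,232)/(261,267) matches the model. I'll place it.

{"api": "play_rows", "payload": {
  "motion": [
    {"x": 0.33, "y": 0, "z": 0, "wx": 0, "wy": 0, "wz": 0, "jaw": 0.2},
    {"x": 0.657, "y": -0.005, "z": 0, "wx": 0, "wy": 0, "wz": 0, "jaw": 0.2},
    {"x": 0.657, "y": -0.005, "z": 0, "wx": 0, "wy": 0, "wz": 0, "jaw": 0.2},
    {"x": 0.657, "y": -0.005, "z": 0.2, "wx": 0, "wy": 0, "wz": 0, "jaw": 0.2},
    {"x": 0.657, "y": -0.005, "z": 0.4, "wx": 0, "wy": 0, "wz": 0, "jaw": 0.2}
  ]
}}

```text
time_s: 20.65
tool_pos: [580.7, 171.8, 76.7]
tcp_rot: [0.706, 0.708, 0.0, 0.0]
wrist_force: [0.4, 0.2, -1.1]
opening: 32.9
gripper_force: 40.2
```

{"api": "play_rows", "payload": {
  "motion": [
    {"x": 0, "y": 0, "z": 0.12, "wx": 0, "wy": 0, "wz": 0, "jaw": 0.2},
    {"x": 0, "y": 0, "z": 0.24, "wx": 0, "wy": 0, "wz": 0, "jaw": 0.2},
    {"x": 0, "y": 0, "z": 0.36, "wx": 0, "wy": 0, "wz": 0, "jaw": 0.2},
    {"x": 0, "y": 0, "z": 0.44, "wx": 0, "wy": 0, "wz": 0, "jaw": 0.2},
    {"x": 0, "y": 0, "z": 0.48, "wx": 0, "wy": 0, "wz": 0, "jaw": 0.2}
  ]
}}

```text
time_s: 21.15
tool_pos: [581.0, 170.7, 27.7]
tcp_rot: [0.707, 0.707, -0.0, -0.0]
wrist_force: [0.2, -0.3, -0.7]
opening: 32.9
gripper_force: 40.2
```

{"api": "play_rows", "payload": {
  "motion": [
    {"x": 0, "y": 0, "z": 0.02, "wx": 0, "wy": 0, "wz": 0, "jaw": 0.2},
    {"x": 0, "y": 0, "z": 0.04, "wx": 0, "wy": 0, "wz": 0, "jaw": 0.2},
    {"x": 0, "y": 0, "z": 0.06, "wx": 0, "wy": 0, "wz": 0, "jaw": 0.2},
    {"x": 0, "y": 0, "z": 0.08, "wx": 0, "wy": 0, "wz": 0, "jaw": 0.2},
    {"x": 0, "y": 0, "z": 0.08, "wx": 0, "wy": 0, "wz": 0, "jaw": 0.2}
  ]
}}

```text
time_s: 21.65
tool_pos: [582.2, 171.0, 21.3]
tcp_rot: [0.707, 0.707, 0.001, 0.0]
wrist_force: [-0.1, -0.6, 2.1]
opening: 33.2
gripper_force: 40.3
```

{"api": "play_rows", "payload": {
  "motion": [
    {"x": 0, "y": 0, "z": 0, "wx": 0, "wy": 0, "wz": 0, "jaw": 0.5},
    {"x": 0, "y": 0, "z": 0, "wx": 0, "wy": 0, "wz": 0, "jaw": 0.8},
    {"x": 0, "y": 0, "z": 0, "wx": 0, "wy": 0, "wz": 0, "jaw": 1},
    {"x": 0, "y": 0, "z": 0, "wx": 0, "wy": 0, "wz": 0, "jaw": 1},
    {"x": 0, "y": 0, "z": 0, "wx": 0, "wy": 0, "wz": 0, "jaw": 1}
  ]
}}

```text
time_s: 22.15
tool_pos: [581.4, 170.9, 20.5]
tcp_rot: [0.707, 0.707, -0.0, -0.0]
wrist_force: [-0.1, 1.1, -0.2]
opening: 85.3
gripper_force: 0.0
```

{"api": "play_rows", "payload": {
  "motion": [
    {"x": 0, "y": 0, "z": -0.2, "wx": 0, "wy": 0, "wz": 0, "jaw": 1},
    {"x": 0, "y": 0, "z": -0.6, "wx": 0, "wy": 0, "wz": 0, "jaw": 1},
    {"x": 0, "y": 0, "z": -1, "wx": 0, "wy": 0, "wz": 0, "jaw": 1}
  ]
}}

```text
time_s: 22.45
tool_pos: [580.3, 170.6, 120.5]
tcp_rot: [0.707, 0.707, -0.001, -0.001]
wrist_force: [1.0, 0.2, 0.6]
opening: 85.4
gripper_force: 0.0
```

{"api": "play_rows", "payload": {
  "motion": [
    {"x": 0.36, "y": -0.18, "z": -0.25, "wx": 0, "wy": 0, "wz": 0, "jaw": 1},
    {"x": 0.84, "y": -0.43, "z": -0.5, "wx": 0, "wy": 0, "wz": 0, "jaw": 1},
    {"x": 0.84, "y": -0.43, "z": -0.5, "wx": 0, "wy": 0, "wz": 0, "jaw": 1}
  ]
}}

```text
time_s: 22.75
tool_pos: [538.5, 258.4, 174.1]
tcp_rot: [0.706, 0.709, 0.003, 0.0]
wrist_force: [0.6, 1.3, 0.6]
opening: 85.3
gripper_force: 0.0
```

{"api": "play_rows", "payload": {
  "motion": [
    {"x": 0.42, "y": -0.22, "z": -0.1, "wx": 0, "wy": 0, "wz": 0, "jaw": 1},
    {"x": 0.84, "y": -0.44, "z": -0.2, "wx": 0, "wy": 0, "wz": 0, "jaw": 1},
    {"x": 0.84, "y": -0.44, "z": -0.2, "wx": 0, "wy": 0, "wz": 0, "jaw": 1},
    {"x": 0.84, "y": -0.44, "z": -0.2, "wx": 0, "wy": 0, "wz": 0, "jaw": 1}
  ]
}}

```text
time_s: 23.15
tool_pos: [494.0, 339.2, 190.3]
tcp_rot: [0.706, 0.708, -0.0, 0.0]
wrist_force: [0.8, -0.2, 0.2]
opening: 85.4
gripper_force: 0.0
```

```bash
python3 - <<'E'
from h import *
f=grab_frame("wrist");o=get_obs();print(o["tool_pos"],np.round(-cam(f)[2].T@cam(f)[3],1))
wring(f,64,(495,340));wwax(f,64,(610,320))
p=f["pixels"].copy()
cv2.polylines(p,[hullpts(f,494.5,340,0,62,32).round().astype(np.int32)],True,(0,255,255),1)
cv2.imwrite("pics/w7.png",p)
E
```

```text
[494.28104366 338.30115426 189.870143  ] [493.3 407.4 331.7]
ring 64 0.76 [494.42257057 340.80847786] [0.98] [-0.  0.]
wax 64 [609.49703817 319.55014811] [0.91] [-0. -0.]
```

View pics/w7.png

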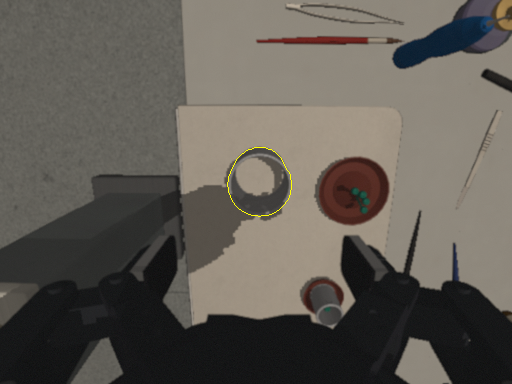

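Ring 64 (260,182) matches its overlay, and ring 34 stands in its dish at (325,300). I'll grasp ring 64.

{"api": "play_rows", "payload": {
  "motion": [
    {"x": 0.013, "y": -0.005, "z": 0.5, "wx": 0, "wy": 0, "wz": 0, "jaw": 1},
    {"x": 0.013, "y": -0.005, "z": 1, "wx": 0, "wy": 0, "wz": 0, "jaw": 1},
    {"x": 0.013, "y": -0.005, "z": 1, "wx": 0, "wy": 0, "wz": 0, "jaw": 1}
  ]
}}

```text
time_s: 23.55
tool_pos: [488.2, 335.1, 82.8]
tcp_rot: [0.708, 0.706, -0.008, -0.002]
wrist_force: [-1.2, -1.3, -0.1]
opening: 85.4
gripper_force: 0.0
```

{"api": "play_rows", "payload": {
  "motion": [
    {"x": 0, "y": 0, "z": 0.25, "wx": 0, "wy": 0, "wz": 0, "jaw": 1},
    {"x": 0, "y": 0, "z": 0.5, "wx": 0, "wy": 0, "wz": 0, "jaw": 1},
    {"x": 0, "y": 0, "z": 0.62, "wx": 0, "wy": 0, "wz": 0, "jaw": 1},
    {"x": 0, "y": 0, "z": 0.62, "wx": 0, "wy": 0, "wz": 0, "jaw": 0.8},
    {"x": 0, "y": 0, "z": 0.62, "wx": 0, "wy": 0, "wz": 0, "jaw": 0.6}
  ]
}}

```text
time_s: 24.05
tool_pos: [495.1, 340.2, 30.2]
tcp_rot: [0.707, 0.707, 0.001, 0.0]
wrist_force: [0.1, 1.1, -0.5]
opening: 62.2
gripper_force: 43.8
```

{"api": "play_rows", "payload": {
  "motion": [
    {"x": 0, "y": 0, "z": 0, "wx": 0, "wy": 0, "wz": 0, "jaw": 0.5},
    {"x": 0, "y": 0, "z": 0, "wx": 0, "wy": 0, "wz": 0, "jaw": 0.5},
    {"x": 0, "y": 0, "z": 0, "wx": 0, "wy": 0, "wz": 0, "jaw": 0.5},
    {"x": 0, "y": 0, "z": 0, "wx": 0, "wy": 0, "wz": 0, "jaw": 0.5},
    {"x": 0, "y": 0, "z": 0, "wx": 0, "wy": 0, "wz": 0, "jaw": 0.5}
  ]
}}

```text
time_s: 24.55
tool_pos: [494.9, 340.6, 29.9]
tcp_rot: [0.707, 0.707, 0.001, 0.0]
wrist_force: [-0.8, -0.1, 6.2]
opening: 62.0
gripper_force: 44.5
```

{"api": "play_rows", "payload": {
  "motion": [
    {"x": 0, "y": 0, "z": -0.2, "wx": 0, "wy": 0, "wz": 0, "jaw": 0.5},
    {"x": 0, "y": 0, "z": -0.6, "wx": 0, "wy": 0, "wz": 0, "jaw": 0.5},
    {"x": 0, "y": 0, "z": -1, "wx": 0, "wy": 0, "wz": 0, "jaw": 0.5}
  ]
}}

```text
time_s: 24.85
tool_pos: [492.2, 339.3, 127.9]
tcp_rot: [0.707, 0.707, -0.002, -0.001]
wrist_force: [0.4, 0.2, -1.9]
opening: 62.2
gripper_force: 44.6
```

{"api": "play_rows", "payload": {
  "motion": [
    {"x": -0.21, "y": 0.28, "z": 0, "wx": 0, "wy": 0, "wz": 0, "jaw": 0.5},
    {"x": -0.435, "y": 0.575, "z": 0, "wx": 0, "wy": 0, "wz": 0, "jaw": 0.5},
    {"x": -0.435, "y": 0.575, "z": 0, "wx": 0, "wy": 0, "wz": 0, "jaw": 0.5}
  ]
}}

```text
time_s: 25.15
tool_pos: [555.0, 294.6, 128.9]
tcp_rot: [0.708, 0.706, 0.001, 0.001]
wrist_force: [-0.6, 0.6, -2.5]
opening: 62.2
gripper_force: 44.7
```

{"api": "play_rows", "payload": {
  "motion": [
    {"x": -0.21, "y": 0.28, "z": 0, "wx": 0, "wy": 0, "wz": 0, "jaw": 0.5},
    {"x": -0.435, "y": 0.575, "z": 0, "wx": 0, "wy": 0, "wz": 0, "jaw": 0.5},
    {"x": -0.435, "y": 0.575, "z": 0, "wx": 0, "wy": 0, "wz": 0, "jaw": 0.5},
    {"x": -0.435, "y": 0.575, "z": 0, "wx": 0, "wy": 0, "wz": 0, "jaw": 0.5},
    {"x": -0.435, "y": 0.575, "z": 0, "wx": 0, "wy": 0, "wz": 0, "jaw": 0.5}
  ]
}}

```text
time_s: 25.65
tool_pos: [607.3, 253.5, 127.7]
tcp_rot: [0.707, 0.707, -0.001, -0.001]
wrist_force: [0.1, -0.2, -1.4]
opening: 62.2
gripper_force: 44.9
```

```bash
python3 - <<'E'
from h import *
f=grab_frame("wrist");o=get_obs();print(o["tool_pos"],np.round(-cam(f)[2].T@cam(f)[3],1))
wwax(f,64,(609.5,320))
p=f["pixels"].copy()
cv2.polylines(p,[hullpts(f,609.5,320,0,13,87/2).round().astype(np.int32)],True,(255,255,0),1)
for z in(100,162):cv2.polylines(p,[hullpts(f,609.35,253,z,z+.1,32).round().astype(np.int32)],True,(0,255,0),1)
cv2.imwrite("pics/w8.png",p)
E
```

```text
[607.34446517 253.78496148 127.90755689] [607.1 321.7 269.2]
wax 64 [608.57021362 320.01843126] [0.95] [0. 0.]
```

View pics/w8.png

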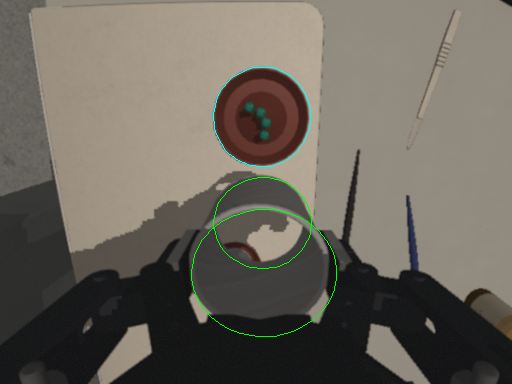

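Former 64 (261,117) fits. The held ring lies about 3 px left and 3 px above its overlay, so the shift is dx +1, dy +65.6.

{"api": "play_rows", "payload": {
  "motion": [
    {"x": 0.33, "y": 0, "z": 0, "wx": 0, "wy": 0, "wz": 0, "jaw": 0.5},
    {"x": 0.656, "y": 0.01, "z": 0, "wx": 0, "wy": 0, "wz": 0, "jaw": 0.5},
    {"x": 0.656, "y": 0.01, "z": 0, "wx": 0, "wy": 0, "wz": 0, "jaw": 0.5},
    {"x": 0.656, "y": 0.01, "z": 0.2, "wx": 0, "wy": 0, "wz": 0, "jaw": 0.5},
    {"x": 0.656, "y": 0.01, "z": 0.4, "wx": 0, "wy": 0, "wz": 0, "jaw": 0.5}
  ]
}}

```text
time_s: 26.2
tool_pos: [609.5, 320.0, 89.1]
tcp_rot: [0.706, 0.708, 0.001, 0.0]
wrist_force: [-0.4, 0.1, -2.9]
opening: 61.7
gripper_force: 45.0
```

{"api": "play_rows", "payload": {
  "motion": [
    {"x": 0, "y": 0, "z": 0.12, "wx": 0, "wy": 0, "wz": 0, "jaw": 0.5},
    {"x": 0, "y": 0, "z": 0.24, "wx": 0, "wy": 0, "wz": 0, "jaw": 0.5},
    {"x": 0, "y": 0, "z": 0.36, "wx": 0, "wy": 0, "wz": 0, "jaw": 0.5},
    {"x": 0, "y": 0, "z": 0.44, "wx": 0, "wy": 0, "wz": 0, "jaw": 0.5},
    {"x": 0, "y": 0, "z": 0.48, "wx": 0, "wy": 0, "wz": 0, "jaw": 0.5}
  ]
}}

```text
time_s: 26.7
tool_pos: [609.5, 318.5, 39.6]
tcp_rot: [0.707, 0.707, -0.001, -0.0]
wrist_force: [0.4, 0.3, -1.3]
opening: 62.3
gripper_force: 44.9
```

{"api": "play_rows", "payload": {
  "motion": [
    {"x": 0, "y": 0, "z": 0.02, "wx": 0, "wy": 0, "wz": 0, "jaw": 0.5},
    {"x": 0, "y": 0, "z": 0.04, "wx": 0, "wy": 0, "wz": 0, "jaw": 0.5},
    {"x": 0, "y": 0, "z": 0.06, "wx": 0, "wy": 0, "wz": 0, "jaw": 0.5},
    {"x": 0, "y": 0, "z": 0.08, "wx": 0, "wy": 0, "wz": 0, "jaw": 0.5},
    {"x": 0, "y": 0, "z": 0.08, "wx": 0, "wy": 0, "wz": 0, "jaw": 0.5}
  ]
}}

```text
time_s: 27.2
tool_pos: [610.9, 319.2, 33.9]
tcp_rot: [0.707, 0.707, 0.001, 0.0]
wrist_force: [-0.3, -1.1, 2.9]
opening: 62.5
gripper_force: 45.2
```

Contact on the floor. I'll release, retreat up and back, and check all four.

{"api": "play_rows", "payload": {
  "motion": [
    {"x": 0, "y": 0, "z": 0, "wx": 0, "wy": 0, "wz": 0, "jaw": 0.7},
    {"x": 0, "y": 0, "z": 0, "wx": 0, "wy": 0, "wz": 0, "jaw": 0.9},
    {"x": 0, "y": 0, "z": 0, "wx": 0, "wy": 0, "wz": 0, "jaw": 1},
    {"x": 0, "y": 0, "z": 0, "wx": 0, "wy": 0, "wz": 0, "jaw": 1},
    {"x": 0, "y": 0, "z": 0, "wx": 0, "wy": 0, "wz": 0, "jaw": 1}
  ]
}}

```text
time_s: 27.7
tool_pos: [609.7, 318.7, 32.2]
tcp_rot: [0.707, 0.707, -0.0, -0.0]
wrist_force: [-0.1, -1.4, 0.1]
opening: 85.8
gripper_force: 0.0
```

{"api": "play_rows", "payload": {
  "motion": [
    {"x": 0, "y": 0, "z": -0.2, "wx": 0, "wy": 0, "wz": 0, "jaw": 1},
    {"x": 0, "y": 0, "z": -0.6, "wx": 0, "wy": 0, "wz": 0, "jaw": 1},
    {"x": 0, "y": 0, "z": -1, "wx": 0, "wy": 0, "wz": 0, "jaw": 1}
  ]
}}

```text
time_s: 28.0
tool_pos: [608.8, 318.3, 132.1]
tcp_rot: [0.707, 0.707, -0.002, -0.001]
wrist_force: [-0.3, 0.3, -0.2]
opening: 85.5
gripper_force: 0.0
```

{"api": "play_rows", "payload": {
  "motion": [
    {"x": -0.5, "y": -0.2, "z": -0.4, "wx": 0, "wy": 0, "wz": 0, "jaw": 1},
    {"x": -1, "y": -0.3, "z": -0.8, "wx": 0, "wy": 0, "wz": 0, "jaw": 1},
    {"x": -1, "y": -0.3, "z": -0.8, "wx": 0, "wy": 0, "wz": 0, "jaw": 1},
    {"x": -1, "y": -0.3, "z": -0.8, "wx": 0, "wy": 0, "wz": 0, "jaw": 1}
  ]
}}

```text
time_s: 28.4
tool_pos: [581.5, 216.7, 216.8]
tcp_rot: [0.708, 0.706, 0.002, 0.002]
wrist_force: [1.2, 0.5, -0.1]
opening: 85.3
gripper_force: 0.0
```

{"api": "play_rows", "payload": {
  "motion": [
    {"x": -0.5, "y": -0.4, "z": 0, "wx": 0, "wy": 0, "wz": 0, "jaw": 1},
    {"x": -1, "y": -1, "z": 0, "wx": 0, "wy": 0, "wz": 0, "jaw": 1},
    {"x": -1, "y": -1, "z": 0, "wx": 0, "wy": 0, "wz": 0, "jaw": 1},
    {"x": -1, "y": -1, "z": 0, "wx": 0, "wy": 0, "wz": 0, "jaw": 1},
    {"x": -1, "y": -1, "z": 0, "wx": 0, "wy": 0, "wz": 0, "jaw": 1}
  ]
}}

```text
time_s: 28.9
tool_pos: [479.5, 118.8, 211.9]
tcp_rot: [0.707, 0.707, 0.0, -0.0]
wrist_force: [0.2, 0.8, 0.7]
opening: 85.5
gripper_force: 0.0
```

```bash
python3 - <<'E'
from h import *
S={34:(582,171),44:(608,-214),54:(597.5,60),64:(609.3,320)}
P=[]
for c in("scene","top","wrist"):
    f=grab_frame(c)
    for D,g in S.items():
        q=hullpts(f,*g,4,4+RH[D],D/2)
        if c=="scene":
            u=q.mean(0).astype(int);k=f["pixels"][max(u[1]-34,0):u[1]+34,u[0]-34:u[0]+34];P.append(cv2.resize(k,(200,200),interpolation=cv2.INTER_CUBIC))
        b=np.round(np.r_[q.min(0),q.max(0)-q.min(0)],1)
        for d in trace(c,f"ring_{D}_center"):
            e=np.array(d["extent"])
            if np.hypot(*(e[:2]+e[2:]/2-b[:2]-b[2:]/2))<12: print(c,D,round(d["conf"],2),np.round(e,1),"model",b)
    if c=="wrist":cv2.imwrite("pics/w9w.png",f["pixels"]);w=cv2.resize(f["pixels"],(533,400))
    if c=="top": t=cv2.resize(f["pixels"][120:300,100:400],(800,480))
cv2.imwrite("pics/w9.png",np.vstack([np.hstack(P),np.hstack([w,np.zeros((400,267,3),np.uint8)])]))
print(get_obs()["tool_pos"])
E
```

```text
scene 34 0.65 [205.1 208.8  12.5  24.3] model [202.6 210.3  15.1  21.5]
scene 44 0.86 [291.8 131.2  16.1  21.5] model [292.5 131.8  15.7  22.5]
scene 54 0.85 [226.9 178.   17.9  28.3] model [226.2 178.5  21.3  29.2]
scene 64 0.64 [139.7 228.5  31.6  38.1] model [139.1 229.3  32.1  37.5]
top 44 0.62 [356.9 151.9  26.4  20.9] model [354.5 149.4  24.2  23.4]
top 54 0.78 [236.2 149.3  23.7  28.3] model [237.1 148.2  23.9  28.4]
wrist 34 0.89 [329.9 117.5  39.1  31.4] model [326.9 116.3  40.5  31.7]
wrist 54 0.71 [329.1 197.5  57.5  50.7] model [325.5 195.3  57.5  56.9]
[480.01529086 118.69285309 212.56810002]
```

View pics/w9.png

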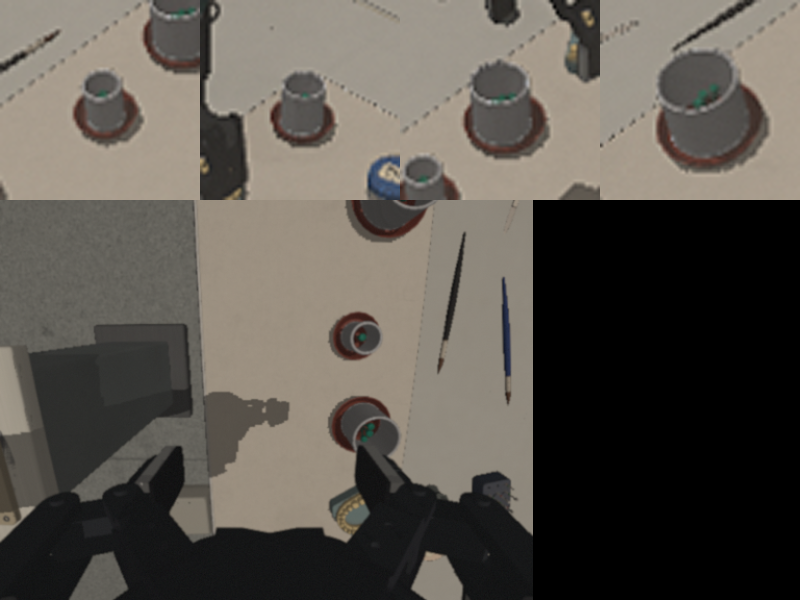

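All four rings stand upright inside their dishes, at (103,105), (303,105), (500,110) and (705,110) in the crops, and their extents match the seated models. I'm handing in.

```bash
python3 -c "
from cell import *
print(sign_off())"
```

```text
the job is handed in; nothing more can be done
None
```

All four casting rings are set in the formers of their own size, standing upright and released in the final pictures, and the job was handed in at about 29 s of robot time; `sign_off()` gave no verdict.

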